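# Nip up a repacked stern gland

### The job

The stern gland on the oak pad has been repacked and its brass nut is still loose: run the nut down clockwise by hand until it is finger-tight, then take the one wrench that fits it from the rack and pull the nut a further quarter turn with that wrench. Then lay the wrench back across the two rails of the rack, in the notches it came from and lying as it did. Leave everything else where it is.

Things in the scene. Friction and masses are not known exactly. Their poses are not given: they have to be found in the camera images.
- gland: Fixed stern gland (stuffing box), axis vertical, on an oak pad 170 x 120 x 40 mm high screwed to the bench. Brass: two-bolt flange up to 65 mm above the bench with its bolts, round barrel 56 mm across up to 82 mm, bare thread up to the nut at 98 mm. A steel shaft 20 mm across passes up through the nut to 144 mm. Origin: underside of the pad, on the gland's axis; x along the 170 mm.
- gland_nut: The brass gland nut: a plain hexagon, 40 mm across flats, 46.2 mm across corners, 30 mm high, underside 98 mm and top 128 mm above the bench, turning about the gland's vertical axis (it stays at its height). Origin: centre of its underside. Its x axis points to a corner, so flats face the directions 30, 90, 150 ... degrees from x.
- nut_top (a point): Centre of the nut's top face, on its axis, 128 mm above the bench; same axes as the nut.
- rundown (a joint): Turn of the nut on its thread up to finger-tight, rad, growing as it is tightened (clockwise seen from above): starts loose between -1.4 and -0.7, and is finger-tight at 0, where it stops. Dragging it round takes about 0.3 N m either way, also afterwards, so unscrewing makes it fall below 0 again.
- pullup (a joint): Extra turn of the nut beyond finger-tight, rad, growing clockwise seen from above; 0 at the start. From finger-tight on the nut is suddenly much stiffer, about 1.4 N m, and stays where it is left; a quarter turn is 1.57. It cannot be undone: unscrewing only lowers the rundown.
- wrench: The wrench that fits: largest of three flat open-ended steel wrenches, 10 mm thick, 0.45 kg. Origin: underside, middle of the jaw (on the nut's axis when home); x points out of the mouth. Jaw faces 42 mm apart from x = -24 to +12 mm, tips flared to x = 23 mm. Head 78 mm wide. Handle 24 mm wide from x = -60 to -192 mm. Lies across both rails, tail on the near one; which notches varies.
- wrench_grip (a point): On the wrench handle's centreline at mid-thickness, 100 mm behind the jaw's middle, over the gap between the rails while the wrench lies in the rack; same axes as the wrench. The wrench's centre of mass is at about x = -70 mm (30 mm towards the head). On the nut the jaw has about 5 degrees of play either way.
- wrench_mid: Bystander: a like wrench for 32 mm nuts, handle 22 mm wide, tail at x = -172 mm. Origin at the jaw's middle on the underside, x out of the mouth. Too small for the nut.
- wrench_small: Bystander: a like wrench for 26 mm nuts, handle 20 mm wide, tail at x = -166 mm. Origin as for the others. Too small for the nut.
- rack: Fixed wooden wrench rack: base board 150 x 330 x 16 mm high with two upright notched rails along its y. Origin: underside centre. Three wrench places at y = -98, 0 and +98 mm; wrenches lie along its x, jaw middles about x = +108 mm. Its place and yaw vary.
- rail_near: Rail of the rack on the robot's side, under the tails: 18 mm thick along x, 330 mm along y, centre line at x = -50 mm of the rack. Notch floors 55 mm above the bench, 42 mm wide, with teeth 12 mm higher between them. Origin: underside of the rail, 16 mm above the bench.
- rail_far: The like rail at x = +50 mm of the rack, behind the wrench heads. The clear gap between the rails is 82 mm and 39 mm deep below the wrenches.
- grease_tub: Bystander: white grease tub, 80 mm across, 65 mm high. Origin: underside centre.
- propeller: Bystander: three-bladed bronze propeller lying flat, 170 mm across, hub 45 mm high. Origin: underside centre.
- mallet: Bystander: wooden mallet lying down, head 60 x 110 x 55 mm high, handle 200 mm along its -x. Origin: under the head.
- try_square: Bystander: try square with 150 mm blade, lying flat. Origin: under its stock.
- screw_tin: Bystander: open steel tin 90 x 130 x 35 mm high with a packing pick and washers in it. Origin: underside centre.

How it is judged (in metres and radians):
On the way, in this order (a step that is already met when the one before it is completed fails the run):
1. the nut is run down by the fingers until it is finger-tight (value of joint rundown above -0.08 rad and value of joint pullup below 0.25 rad and contact force between the fingers and gland_nut above 0.5 N), for 0.1 s.
2. the wrench has pulled the nut about a quarter turn beyond finger-tight (value of joint pullup above 1.25 rad and contact force between wrench and gland_nut above 0.3 N).
At the end, for the whole second after the job is handed in: The nut is 1.25 to 1.90 rad (72 to 109 degrees) beyond finger-tight and not slackened again (rundown above -0.12); the wrench is at rest on both rails in the notches it came from, flat to 0.1 rad, in line with the rack to 0.15 rad and within 30 mm of where it lay at the start (value of joint pullup between 1.25 and 1.9 rad and value of joint rundown above -0.12 rad and distance of wrench from where it was at the start of the episode below 0.03 m and angle between the x axis of wrench and the x axis of rack, either way round below 0.15 rad and angle between wrench's own z axis and vertical below 0.1 rad and contact force between wrench and rail_near above 0.1 N and contact force between wrench and rail_far above 0.1 N and linear speed of wrench below 0.02 m/s); the robot touches nothing.
It fails at once if the nut is turned beyond finger-tight by the fingers instead of the wrench (value of joint pullup above 0.25 rad and contact force between the fingers and gland_nut above 1 N).
It fails at once if the nut is over-tightened, more than 109 degrees beyond finger-tight (value of joint pullup above 1.9 rad).
It fails at once if one of the other two wrenches is moved more than 30 mm (distance of any of wrench_mid, wrench_small from where it was at the start of the episode above 0.03 m).
It fails at once if another thing on the bench is moved more than 30 mm (distance of any of grease_tub, propeller, mallet, try_square, screw_tin from where it was at the start of the episode above 0.03 m).
It also fails if it takes over 70 s, if anything falls off the work surface, if the arm or the gripper's body presses on something with over 40 N, if the wrist force passes 120 N, or if a joint passes its speed limit or range.

### The arm

A 6-joint arm with a two-finger parallel gripper is mounted at the origin on the work surface. World frame = base frame: x ahead of the robot, y to its left, z up, the work surface at z = 0. Lengths are in mm, angles in rad, forces in N, time in s.
With the tool pointing down it reaches from about 275 to 1000 mm from the base axis. Payload 8.4 kg.
Tool frame: the origin (TCP) lies at the very end of the fingers, on their centre line; the grasp point (between the pads) lies 19 mm behind it; z points along the fingers, y is the line along which they close (so a half turn about z gives the same grasp; the last joint's range is limited). The gripper opens to 85 mm and grips with 20 to 120 N. Pads are 22 mm wide; open, the fingers measure 114 mm over their backs; the gripper's body (76 mm by 85 mm) begins 54 mm behind the grasp point. The pads swing forward as they close: fully open they stand 13 mm farther back than shut.
Start: joints at [1.203, 0.353, 1.633, -0, 1.155, -0.002], TCP at [223.559, 583.652, 231.281] pointing down, gripper open.
Joint ranges: [-2.63, 2.63], [-0.92, 2.1], [0.06, 2.66], [-1.3, 4.44], [0, 2.69], [-3.02, 3.02]. Speed limits (rad/s): [2.22, 2.22, 2.79, 3.14, 3.14, 3.14].

### API

Orientations are given as [roll, pitch, yaw] about the fixed x, y, z axes, in that order (R = Rz(yaw) Ry(pitch) Rx(roll)).
In Python, from rig import r, vision gives the robot as it stands. The module is installed in compiled form; this text tells all that it offers.
- The arm moves only by the tool play_rows, never from a script. Its argument "steps" is a list of rows, each an object with "delta_pos": the shift along the tool's x, y, z in cm, a list of three; "yaw": the turn about the tool's z in rad; "jaw": the opening in per cent of the stroke, from 0 (shut) to 100 (fully open). A call has exactly 8 rows; each row is the pose to reach, as a shift and turn from the pose commanded when the call began, along the tool's axes at that moment; what a row does not reach only later rows make up. A row lasts 1/10 s, in which the tool goes at most 50 mm and 8.59 degrees, less where a joint would pass 70% of its speed; a pose out of reach is approached as far as the arm can. A call with a gripper value outside its range is refused whole. The fingers move at their own pace and stop on an object; "grip_force" is the grip in N (left out, the last holds). Time passes only in rows, so rows that repeat a pose let the fingers close, or fill a call up. It gives the time, the measured TCP pose, the force, the opening and the grip force at its end, in the units of the state.
- r.sense(): the state, without advancing time (a new reading comes with each control period).
- vision.grab_frame(name): name is "scene" or "top" or "wrist"; returns (picture, depth): 400x640x3 uint8, red, green, blue; 400x640 float32, mm along the optical axis (not along the pixel's ray), 0 where there is no reading.
- vision.calibration(name): a dict with "mtx" (3x3 intrinsics, pixels), "extrinsics" (4x4, takes a point from camera to world coordinates). Camera axes: x right, y down, z forward; pixel columns grow to the right and rows downward; lengths in mm; the calibration is good to about 2 mm. A picture is of the moment at which its call begins: read the wrist's pose just before it. calibration takes no time and is no camera call; for the wrist camera it gives the pose at the moment of the call.
- r.sign_off(): hands the job in; it is judged then, once.
Trained networks look in the newest picture that a camera, given by its name, has taken for a name from the list of things; names that differ only in an ending like _2 or _b are one class to them, and where a whole thing is asked for, a point or a joint stands for the part that bears it (a point fixed in the world has none). Each returns a list of dicts, best first, with "conf" (0 to 1); they miss things now and then, are a little off and sometimes report something else, mostly with a low value. They report only what shows in the picture. A call takes as long as a camera call.
- vision.cut_out(camera, thing): "region" (400x640 bool, what is visible of it) and "uv" ([column, row] in pixels, amid what is visible of it).
- vision.landmark_of(camera, thing): "uv" ([column, row] in pixels: a listed point, or the origin of a listed thing).
The state is a dict: "clock": time; "qpos": joint angles; "qvel": joint speeds; "joint_efforts": joint torques, N m; "eef_pos": TCP position; "tcp_rot": TCP orientation; "contact_force": force on the tool from outside, world axes, zero at the start; "wrist_torque": the same for the moment, N m; "opening": opening from 0.0 (shut) to 1.0 (fully open); "grasp_force": force on a finger pad.
Only numpy, scipy, OpenCV 4.12 (cv2) and the standard library are available. Lean on these libraries where they do the work, as an engineer would, in place of code of your own. Each camera call takes 0.05 s, during which the arm holds its last target. There are 200 camera calls.

## Working session

There is one attempt and no reset: what is moved stays moved. The work goes in short steps, Python scripts to look and compute and a tool call to move; the robot and the scene stay as the last step left them, time stands still between calls to the robot, and variables do not carry over. Pictures are saved under pics/ and viewed, at most 10 in all, crops included, and the job is handed in when it is done.

Besides the shell and the picture viewer there is one more tool, called after "Emit:" as name(argument=value, ...) on one line, values as JSON. play_rows: Moves the arm, as the interface text tells. Its arguments: {"type":"object","properties":{"steps":{"type":"array"},"grip_force":{"type":"number"}},"required":["steps"]}

```bash
mkdir -p pics
cat > h.py <<'E'
import numpy as np, cv2
from rig import r, vision
def px2w(cam,u,v,z=None,depth=None):
    c=vision.calibration(cam);K=np.array(c["mtx"]);T=np.array(c["extrinsics"])
    d=np.linalg.inv(K)@np.array([u,v,1.0])
    if z is None: p=d*depth
    else:
        dw=T[:3,:3]@d; p=d*((z-T[2,3])/dw[2])
    return T[:3,:3]@p+T[:3,3]
def w2px(cam,p):
    c=vision.calibration(cam);K=np.array(c["mtx"]);T=np.array(c["extrinsics"])
    q=K@(T[:3,:3].T@(np.array(p)-T[:3,3])); return q[:2]/q[2]
def cloud(cam,depth,mask):
    c=vision.calibration(cam);K=np.array(c["mtx"]);T=np.array(c["extrinsics"])
    v,u=np.nonzero(mask&(depth>0)); 
    P=np.linalg.inv(K)@np.array([u,v,np.ones_like(u)])*depth[v,u]
    return (T[:3,:3]@P).T+T[:3,3]
E
python3 - <<'E'
from h import *
np.set_printoptions(precision=2,suppress=True)
for cam in ("scene","top"):
    im,d=vision.grab_frame(cam); cv2.imwrite(f"pics/{cam}0.png",im[:,:,::-1])
    for t,z in (("nut_top",128),("wrench",55),("wrench_grip",60),("wrench_mid",55),("wrench_small",55),("rack",0),("gland",0),("grease_tub",0),("mallet",0)):
        for o in vision.landmark_of(cam,t)[:2]:
            print(cam,t,round(o["conf"],2),np.round(o["uv"]),px2w(cam,*o["uv"],z=z))
s=r.sense();print(s)
E
```

```text
scene nut_top 0.68 [411. 298.] [555.72 271.94 128.  ]
scene nut_top 0.59 [321. 189.] [ 554.96 -115.06  128.  ]
scene wrench 0.81 [405. 366.] [638.96 368.61  55.  ]
scene wrench_grip 0.68 [431. 333.] [543.32 342.91  60.  ]
scene wrench_grip 0.61 [386. 322.] [612.45 265.8   60.  ]
scene wrench_mid 0.68 [372. 333.] [656.48 268.05  55.  ]
scene wrench_small 0.64 [340. 306.] [680.57 172.57  55.  ]
scene rack 0.83 [399. 316.] [554.04 252.45   0.  ]
scene rack 0.42 [320. 187.] [ 493.16 -217.82    0.  ]
scene gland 0.69 [319. 215.] [ 554.   -128.91    0.  ]
scene grease_tub 0.58 [323. 142.] [ 376.32 -388.61    0.  ]
scene grease_tub 0.56 [433. 333.] [511.88 329.88  -0.  ]
scene mallet 0.69 [276. 280.] [764.71  -4.66   0.  ]
top nut_top 0.65 [321. 193.] [ 549.52 -115.64  128.  ]
top nut_top 0.59 [286. 132.] [727.6  -17.24 128.  ]
top wrench 0.87 [162. 166.] [644.74 364.82  55.  ]
top wrench_grip 0.9 [169. 200.] [542.  340.4  60. ]
top wrench_mid 0.56 [194. 162.] [657.   268.55  55.  ]
top wrench_mid 0.17 [322. 192.] [ 561.79 -121.44   55.  ]
top wrench_small 0.87 [224. 154.] [682.07 177.46  55.  ]
top rack 0.76 [201. 196.] [558.11 261.88   0.  ]
top gland 0.72 [170. 200.] [544.28 360.92  -0.  ]
top gland 0.64 [319. 192.] [ 566.34 -111.65    0.  ]
top grease_tub 0.82 [405. 244.] [ 395.29 -383.37    0.  ]
top grease_tub 0.36 [196. 162.] [667.62 281.01   0.  ]
top mallet 0.86 [285. 130.] [767.36  -4.49   0.  ]
{'clock': 1.0, 'qpos': array([ 1.2 ,  0.35,  1.63,  0.  ,  1.16, -0.  ]), 'qvel': array([ 0.,  0., -0., -0., -0.,  0.]), 'joint_efforts': array([ -0.  , -60.52, -34.25,  -0.  ,   0.  ,  -0.  ]), 'eef_pos': array([223.55, 583.67, 231.32]), 'tcp_rot': array([ 3.14, -0.  ,  2.78]), 'contact_force': array([ 0.38, -0.48, -0.57]), 'wrist_torque': array([-0.02, -0.01, -0.02]), 'grasp_force': 0.0, 'opening': 0.9981845469136363}
```

View images.

View pics/top0.png

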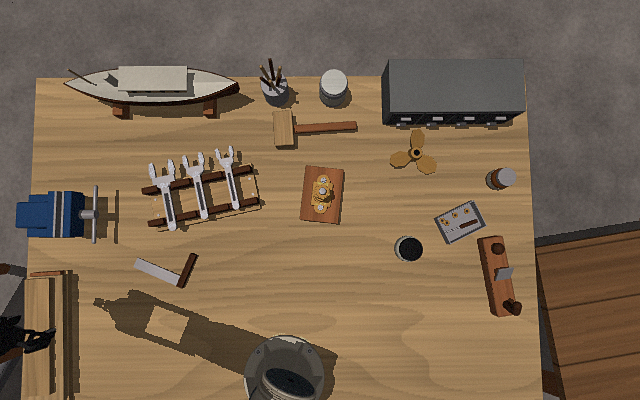

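View pics/scene0.png

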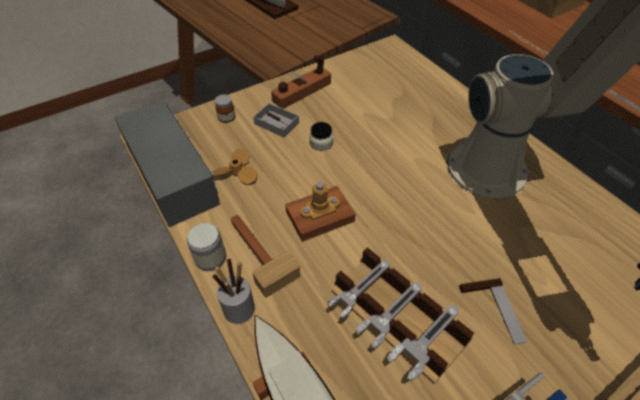

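The top view shows the largest wrench at the left of the rack, with its head at (162,166) and its grip at (169,200). The gland is on its pad at (321,193). The scene view agrees, and the networks match. I'll go over the nut.

```bash
cat >> h.py <<'E'
def wrap(a): return (a+np.pi)%(2*np.pi)-np.pi
def go(x,y,z,ydir):
    "tool pose with TCP at xyz, tool y (closing line) along world angle ydir"
    s=r.sense(); p=s["eef_pos"]; yaw=s["tcp_rot"][2]
    ex=np.array([np.cos(yaw),np.sin(yaw)]); ey=np.array([np.sin(yaw),-np.cos(yaw)])
    d=np.array([x,y])-p[:2]
    print("dpos cm",np.round([d@ex/10,d@ey/10,(p[2]-z)/10],2),"yaw",round(float(-wrap(ydir+np.pi/2-yaw)),3),"rot",s["tcp_rot"],"q",s["qpos"])
E
python3 - <<'E'
from h import *
np.set_printoptions(precision=3,suppress=True)
s=r.sense();T=np.array(vision.calibration("wrist")["extrinsics"])
yaw=s["tcp_rot"][2];R=np.array([[np.cos(yaw),np.sin(yaw),0],[np.sin(yaw),-np.cos(yaw),0],[0,0,-1]])
print(R.T@(T[:3,3]-s["eef_pos"]),R.T@T[:3,:3],vision.calibration("wrist")["mtx"])
go(550,-115,280,-0.205)
E
```

```text
[  65.571   -0.718 -143.108] [[ 0.001 -0.966 -0.26 ]
 [ 1.     0.001  0.001]
 [-0.    -0.26   0.966]] [[343.209   0.    320.465]
 [  0.    343.209 204.911]
 [  0.      0.      1.   ]]
dpos cm [-55.48 -53.57  -4.87] yaw 1.41 rot [ 3.142 -0.     2.776] q [ 1.203  0.353  1.633  0.     1.155 -0.002]
```

Emit:
play_rows(steps=[{"delta_pos":[-6,-5,-4.9],"yaw":0.15,"jaw":100},{"delta_pos":[-55.5,-53.6,-4.9],"yaw":1.41,"jaw":100},{"delta_pos":[-55.5,-53.6,-4.9],"yaw":1.41,"jaw":100},{"delta_pos":[-55.5,-53.6,-4.9],"yaw":1.41,"jaw":100},{"delta_pos":[-55.5,-53.6,-4.9],"yaw":1.41,"jaw":100},{"delta_pos":[-55.5,-53.6,-4.9],"yaw":1.41,"jaw":100},{"delta_pos":[-55.5,-53.6,-4.9],"yaw":1.41,"jaw":100},{"delta_pos":[-55.5,-53.6,-4.9],"yaw":1.41,"jaw":100}])

```text
clock: 1.8
eef_pos: [391.4, 227.3, 269.0]
tcp_rot: [3.141, -0.0, 1.57]
contact_force: [1.1, -0.2, -0.6]
opening: 1.001
grasp_force: 0.0
```

Run:
```python
from h import *
go(550,-115,280,-0.205); print(r.sense()["eef_pos"])
```

```text
dpos cm [-34.22  15.88  -1.1 ] yaw 0.204 rot [ 3.14078073e+00 -4.31253671e-04  1.56999515e+00] q [ 5.22868042e-01  3.85881009e-02  1.94058306e+00 -3.54779034e-05
  1.16150272e+00  5.23683496e-01]
[391.43021857 227.32957433 268.99225027]
```

Emit:
play_rows(steps=[{"delta_pos":[-34.2,15.9,-1.1],"yaw":0.2,"jaw":100},{"delta_pos":[-34.2,15.9,-1.1],"yaw":0.2,"jaw":100},{"delta_pos":[-34.2,15.9,-1.1],"yaw":0.2,"jaw":100},{"delta_pos":[-34.2,15.9,-1.1],"yaw":0.2,"jaw":100},{"delta_pos":[-34.2,15.9,-1.1],"yaw":0.2,"jaw":100},{"delta_pos":[-34.2,15.9,-1.1],"yaw":0.2,"jaw":100},{"delta_pos":[-34.2,15.9,-1.1],"yaw":0.2,"jaw":100},{"delta_pos":[-34.2,15.9,-1.1],"yaw":0.2,"jaw":100}])

```text
clock: 2.6
eef_pos: [552.9, -115.6, 279.8]
tcp_rot: [3.14, 0.001, 1.374]
contact_force: [-1.0, 0.3, 0.1]
opening: 1.001
grasp_force: 0.0
```

```bash
cat >> h.py <<'E'
def nut(tag,show=True):
    im,d=vision.grab_frame("wrist"); cv2.imwrite(f"pics/{tag}.png",im[:,:,::-1])
    P=cloud("wrist",d,np.ones(d.shape,bool)); near=np.hypot(P[:,0]-550,P[:,1]+115)<60
    Q=P[near&(abs(P[:,2]-128)<4)]; S=P[near&(abs(P[:,2]-144)<4)]
    print("eef",r.sense()["eef_pos"],"topface",len(Q),Q[:,2].mean() if len(Q) else 0,"shaft mean",S.mean(0) if len(S) else 0)
    h=cv2.convexHull(Q[:,:2].astype(np.float32))
    # hexagon fit: support distances in 6 flat directions
    best=[]
    for a in np.radians(np.arange(0,60,.5)):
        n=np.array([[np.cos(a+k*np.pi/3),np.sin(a+k*np.pi/3)] for k in range(6)])
        m=np.percentile(Q[:,:2]@n.T,98.5,axis=0); w=m[:3]+m[3:]
        best.append((w.sum(),a,w,np.linalg.lstsq(n,m-m.mean(),rcond=None)[0]))
    b=min(best,key=lambda t:t[0]); print("flat dir deg",np.degrees(b[1]),"widths",b[2],"centre",b[3])
    for t in ("nut_top",):
        for o in vision.landmark_of("wrist",t)[:2]: print(t,o["conf"],o["uv"],px2w("wrist",*o["uv"],z=128))
    return im,d
E
python3 - <<'E'
from h import *
np.set_printoptions(precision=2,suppress=True)
nut("w1"); go(550,-115,280,-0.205)
E
```

```text
eef [ 554.13 -117.7   279.84] topface 1292 129.73841994476678 shaft mean [ 557.48 -122.82  144.24]
flat dir deg 38.0 widths [38.87 39.17 38.63] centre [ 557.48 -123.27]
nut_top 0.57 [328.2, 193.8] [ 559.   -120.86  128.  ]
dpos cm [-0.03 -0.29 -0.04] yaw 0.007 rot [3.14 0.   1.37] q [-0.21  0.22  1.71 -0.    1.21 -0.01]
```

View pics/w1.png

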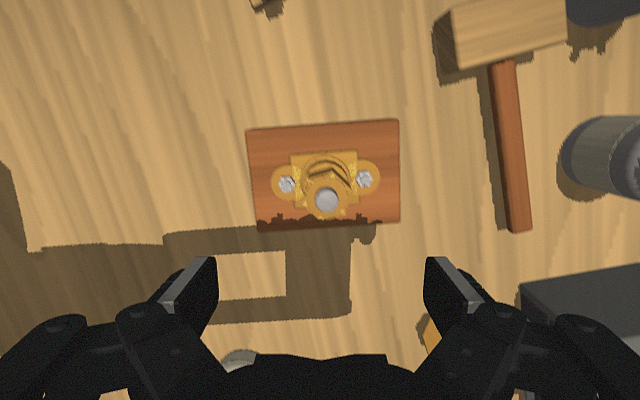

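The wrist view shows the nut at about (326,195) with the shaft end at (327,200). The bolts are at either side, and the fingers are lower in the frame. The hexagon fit gives widths of about 39 mm, which is right. The arm was still settling, so I'll repeat it once.

Run:
```python
from h import *
np.set_printoptions(precision=2,suppress=True)
nut("w2"); nut("w3"); print(vision.calibration("wrist")["extrinsics"])
for a in (38-60,38-120,38): go(557.5,-123,170,np.radians(a))
```

```text
eef [ 551.94 -113.49  279.33] topface 1286 129.52600473309226 shaft mean [ 555.05 -118.58  144.06]
flat dir deg 32.5 widths [38.93 39.05 38.61] centre [ 555.05 -118.93]
nut_top 0.69 [328.1, 195.0] [ 556.97 -118.62  128.  ]
eef [ 551.19 -111.58  279.36] topface 1272 129.80906677518783 shaft mean [ 555.92 -119.71  144.31]
flat dir deg 30.5 widths [39.08 39.26 38.59] centre [ 555.96 -120.18]
nut_top 0.6 [330.8, 196.5] [ 558.83 -119.32  128.  ]
[[  0.98  -0.19  -0.05 563.67]
 [ -0.19  -0.95  -0.25 -47.52]
 [ -0.     0.26  -0.97 422.65]
 [  0.     0.     0.     1.  ]]
dpos cm [-1.04  0.85 10.95] yaw 0.19 rot [-3.14 -0.    1.38] q [-0.2   0.21  1.71  0.    1.22 -0.01]
dpos cm [-1.04  0.85 10.95] yaw 1.237 rot [-3.14 -0.    1.38] q [-0.2   0.21  1.71  0.    1.22 -0.01]
dpos cm [-1.04  0.85 10.95] yaw -0.858 rot [-3.14 -0.    1.38] q [-0.2   0.21  1.71  0.    1.22 -0.01]
```

Emit:
play_rows(steps=[{"delta_pos":[-0.85,0.7,4],"yaw":0.0,"jaw":80},{"delta_pos":[-0.85,0.7,8],"yaw":0,"jaw":80},{"delta_pos":[-0.85,0.7,8],"yaw":0,"jaw":80},{"delta_pos":[-0.85,0.7,8],"yaw":0,"jaw":80},{"delta_pos":[-0.85,0.7,8],"yaw":0,"jaw":80},{"delta_pos":[-0.85,0.7,8],"yaw":0,"jaw":80},{"delta_pos":[-0.85,0.7,8],"yaw":0,"jaw":80},{"delta_pos":[-0.85,0.7,8],"yaw":0,"jaw":80}])

```text
clock: 3.7
eef_pos: [557.3, -121.8, 200.5]
tcp_rot: [3.14, 0.0, 1.376]
contact_force: [0.3, 0.3, 0.3]
opening: 0.797
grasp_force: 0.0
```

```bash
python3 - <<'E'
s=open('h.py').read()
s=s.replace('''def cloud(cam,depth,mask):
    c=vision.calibration(cam);''','''def cloud(cam,depth,mask,c=None):
    c=c or vision.calibration(cam);''')
s=s.replace('im,d=vision.grab_frame("wrist"); cv2.imwrite(f"pics/{tag}','e=r.sense()["eef_pos"]; c=vision.calibration("wrist"); im,d=vision.grab_frame("wrist"); cv2.imwrite(f"pics/{tag}')
s=s.replace('cloud("wrist",d,np.ones(d.shape,bool))','cloud("wrist",d,np.ones(d.shape,bool),c)').replace('print("eef",r.sense()["eef_pos"],','print("eef",e,')
s=s.replace('"centre",b[3])','"centre",b[3],"offset",b[3]-e[:2])')
open('h.py','w').write(s)
E
python3 - <<'E'
from h import *
np.set_printoptions(precision=2,suppress=True)
nut("w4"); im,d=nut("w5"); cv2.imwrite("pics/w5c.png",cv2.resize(im[100:340,170:490,::-1],None,fx=2,fy=2))
E
```

```text
eef [ 557.28 -121.84  200.55] topface 2258 129.7481492637727 shaft mean [ 556.23 -120.44  144.2 ]
flat dir deg 38.0 widths [39.09 39.09 38.69] centre [ 556.1  -120.99] offset [-1.18  0.85]
nut_top 0.66 [320.3, 214.8] [ 557.1  -121.45  128.  ]
eef [ 557.03 -121.83  200.07] topface 2272 129.71840305623198 shaft mean [ 556.18 -120.42  144.22]
flat dir deg 38.5 widths [39.07 39.21 38.64] centre [ 556.15 -120.96] offset [-0.88  0.87]
nut_top 0.93 [322.1, 214.3] [ 558.18 -121.24  128.  ]
nut_top 0.59 [471.8, 398.9] [ 642.22 -287.9   128.  ]
```

View pics/w5c.png

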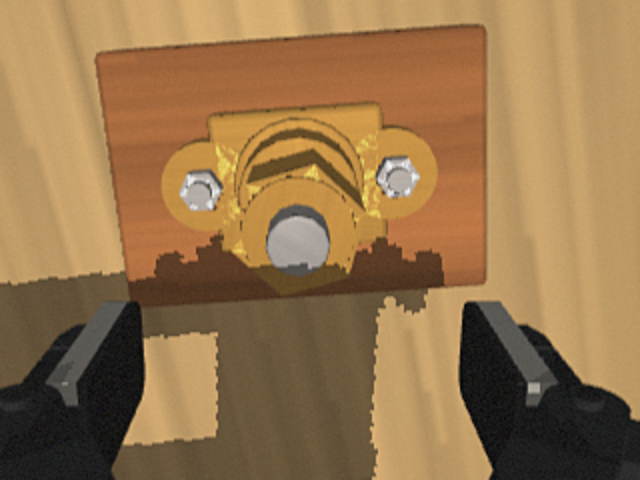

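Run:
```python
from h import *
np.set_printoptions(precision=3,suppress=True)
go(556.2,-120.7,98,np.radians(-22)); print(r.sense()["eef_pos"],r.sense()["contact_force"],r.sense()["wrist_torque"])
```

```text
dpos cm [ 0.1  -0.09 10.18] yaw 0.189 rot [ 3.141 -0.     1.376] q [-0.218  0.301  1.784  0.     1.056 -0.023]
[ 556.896 -121.828  199.761] [ 0.087 -0.3    0.082] [ 0.021  0.    -0.019]
```

Down over the nut, then close.

Emit:
play_rows(steps=[{"delta_pos":[0.1,-0.09,3],"yaw":0.1,"jaw":75},{"delta_pos":[0.1,-0.09,6],"yaw":0.19,"jaw":75},{"delta_pos":[0.1,-0.09,8.5],"yaw":0.19,"jaw":75},{"delta_pos":[0.1,-0.09,10.2],"yaw":0.19,"jaw":75},{"delta_pos":[0.1,-0.09,10.2],"yaw":0.19,"jaw":60},{"delta_pos":[0.1,-0.09,10.2],"yaw":0.19,"jaw":30},{"delta_pos":[0.1,-0.09,10.2],"yaw":0.19,"jaw":30},{"delta_pos":[0.1,-0.09,10.2],"yaw":0.19,"jaw":30}], grip_force=30)

```text
clock: 4.7
eef_pos: [556.1, -120.7, 97.8]
tcp_rot: [3.141, -0.0, 1.185]
contact_force: [1.1, -0.8, -10.8]
opening: 0.469
grasp_force: 32.2
```

Run:
```python
from h import *
np.set_printoptions(precision=3,suppress=True)
s=r.sense(); print({k:s[k] for k in("eef_pos","tcp_rot","contact_force","wrist_torque","opening","grasp_force","qpos")})
```

```text
{'eef_pos': array([ 556.133, -120.673,   97.816]), 'tcp_rot': array([ 3.141, -0.   ,  1.185]), 'contact_force': array([  1.053,  -0.85 , -10.846]), 'wrist_torque': array([-0.13 , -0.094, -0.265]), 'opening': 0.4686872843606021, 'grasp_force': 32.16518203611486, 'qpos': array([-0.216,  0.429,  1.863,  0.   ,  0.85 ,  0.169])}
```

The grip is on the flats: 0.469 × 85 = 40 mm. First turn is 0.6 rad.

Emit:
play_rows(steps=[{"delta_pos":[0,0,0],"yaw":0.1,"jaw":30},{"delta_pos":[0,0,0],"yaw":0.2,"jaw":30},{"delta_pos":[0,0,0],"yaw":0.3,"jaw":30},{"delta_pos":[0,0,0],"yaw":0.4,"jaw":30},{"delta_pos":[0,0,0],"yaw":0.5,"jaw":30},{"delta_pos":[0,0,0],"yaw":0.6,"jaw":30},{"delta_pos":[0,0,0],"yaw":0.6,"jaw":30},{"delta_pos":[0,0,0],"yaw":0.6,"jaw":30}])

```text
clock: 5.5
eef_pos: [556.3, -120.7, 97.8]
tcp_rot: [3.141, -0.0, 0.588]
contact_force: [0.3, -1.4, -10.1]
opening: 0.469
grasp_force: 35.5
```

```bash
cat >> h.py <<'E'
def st():
    np.set_printoptions(precision=3,suppress=True)
    s=r.sense(); print({k:s[k] for k in("clock","eef_pos","tcp_rot","contact_force","wrist_torque","opening","grasp_force","qpos")})
E
python3 -c "from h import *;st()"
```

```text
{'clock': 5.5, 'eef_pos': array([ 556.317, -120.685,   97.828]), 'tcp_rot': array([ 3.141, -0.   ,  0.588]), 'contact_force': array([  0.308,  -1.441, -10.112]), 'wrist_torque': array([-0.162, -0.159, -0.268]), 'opening': 0.4692917005222091, 'grasp_force': 35.481574028781324, 'qpos': array([-0.216,  0.429,  1.862,  0.   ,  0.85 ,  0.766])}
```

Emit:
play_rows(steps=[{"delta_pos":[0,0,0],"yaw":0.03,"jaw":30},{"delta_pos":[0,0,0],"yaw":0.05,"jaw":30},{"delta_pos":[0,0,0],"yaw":0.07,"jaw":30},{"delta_pos":[0,0,0],"yaw":0.09,"jaw":30},{"delta_pos":[0,0,0],"yaw":0.1,"jaw":30},{"delta_pos":[0,0,0],"yaw":0.12,"jaw":30},{"delta_pos":[0,0,0],"yaw":0.14,"jaw":30},{"delta_pos":[0,0,0],"yaw":0.15,"jaw":30}])

```text
clock: 6.3
eef_pos: [556.3, -120.7, 97.8]
tcp_rot: [3.141, -0.0, 0.435]
contact_force: [0.4, -1.6, -7.1]
opening: 0.467
grasp_force: 31.8
```

```bash
python3 -c "from h import *;st()"
```

```text
{'clock': 6.3, 'eef_pos': array([ 556.335, -120.701,   97.761]), 'tcp_rot': array([ 3.141, -0.   ,  0.435]), 'contact_force': array([ 0.438, -1.584, -7.065]), 'wrist_torque': array([-0.2  , -0.128,  0.325]), 'opening': 0.46737235429727725, 'grasp_force': 31.751970411278307, 'qpos': array([-0.216,  0.429,  1.862, -0.   ,  0.85 ,  0.92 ])}
```

Emit:
play_rows(steps=[{"delta_pos":[0,0,0],"yaw":0.02,"jaw":30},{"delta_pos":[0,0,0],"yaw":0.03,"jaw":30},{"delta_pos":[0,0,0],"yaw":0.05,"jaw":30},{"delta_pos":[0,0,0],"yaw":0.07,"jaw":30},{"delta_pos":[0,0,0],"yaw":0.08,"jaw":30},{"delta_pos":[0,0,0],"yaw":0.1,"jaw":30},{"delta_pos":[0,0,0],"yaw":0.11,"jaw":30},{"delta_pos":[0,0,0],"yaw":0.13,"jaw":30}])

```text
clock: 7.1
eef_pos: [556.4, -120.7, 97.7]
tcp_rot: [3.141, -0.0, 0.305]
contact_force: [1.3, -2.6, -4.1]
opening: 0.464
grasp_force: 32.0
```

```bash
python3 -c "from h import *;st()"
```

```text
{'clock': 7.1, 'eef_pos': array([ 556.377, -120.741,   97.742]), 'tcp_rot': array([ 3.141, -0.   ,  0.305]), 'contact_force': array([ 1.334, -2.572, -4.109]), 'wrist_torque': array([-0.479, -0.241,  0.34 ]), 'opening': 0.46416832024457, 'grasp_force': 31.968415486626327, 'qpos': array([-0.216,  0.429,  1.862, -0.   ,  0.85 ,  1.05 ])}
```

Emit:
play_rows(steps=[{"delta_pos":[0,0,0],"yaw":0.02,"jaw":30},{"delta_pos":[0,0,0],"yaw":0.03,"jaw":30},{"delta_pos":[0,0,0],"yaw":0.05,"jaw":30},{"delta_pos":[0,0,0],"yaw":0.07,"jaw":30},{"delta_pos":[0,0,0],"yaw":0.08,"jaw":30},{"delta_pos":[0,0,0],"yaw":0.1,"jaw":30},{"delta_pos":[0,0,0],"yaw":0.11,"jaw":30},{"delta_pos":[0,0,0],"yaw":0.13,"jaw":30}])

```text
clock: 7.9
eef_pos: [556.4, -120.8, 97.7]
tcp_rot: [3.141, -0.0, 0.175]
contact_force: [2.1, -3.7, -3.6]
opening: 0.468
grasp_force: 32.1
```

```bash
python3 -c "from h import *;st()"
```

```text
{'clock': 7.9, 'eef_pos': array([ 556.373, -120.751,   97.696]), 'tcp_rot': array([ 3.141, -0.   ,  0.175]), 'contact_force': array([ 2.111, -3.732, -3.62 ]), 'wrist_torque': array([-0.703, -0.315,  0.33 ]), 'opening': 0.46785034713617096, 'grasp_force': 32.11545477155596, 'qpos': array([-0.216,  0.429,  1.862, -0.   ,  0.85 ,  1.18 ])}
```

Emit:
play_rows(steps=[{"delta_pos":[0,0,0],"yaw":0.02,"jaw":30},{"delta_pos":[0,0,0],"yaw":0.03,"jaw":30},{"delta_pos":[0,0,0],"yaw":0.05,"jaw":30},{"delta_pos":[0,0,0],"yaw":0.07,"jaw":30},{"delta_pos":[0,0,0],"yaw":0.08,"jaw":30},{"delta_pos":[0,0,0],"yaw":0.1,"jaw":30},{"delta_pos":[0,0,0],"yaw":0.11,"jaw":30},{"delta_pos":[0,0,0],"yaw":0.13,"jaw":30}])

```text
clock: 8.7
eef_pos: [556.4, -120.8, 97.7]
tcp_rot: [3.141, -0.0, 0.045]
contact_force: [1.8, -4.4, -2.2]
opening: 0.465
grasp_force: 32.2
```

```bash
python3 -c "from h import *;st()"
```

```text
{'clock': 8.7, 'eef_pos': array([ 556.392, -120.799,   97.711]), 'tcp_rot': array([ 3.141, -0.   ,  0.045]), 'contact_force': array([ 1.779, -4.395, -2.203]), 'wrist_torque': array([-0.786, -0.349,  0.298]), 'opening': 0.4653343224172186, 'grasp_force': 32.150858896784484, 'qpos': array([-0.216,  0.429,  1.862, -0.   ,  0.85 ,  1.31 ])}
```

Emit:
play_rows(steps=[{"delta_pos":[0,0,0],"yaw":0.02,"jaw":30},{"delta_pos":[0,0,0],"yaw":0.03,"jaw":30},{"delta_pos":[0,0,0],"yaw":0.05,"jaw":30},{"delta_pos":[0,0,0],"yaw":0.07,"jaw":30},{"delta_pos":[0,0,0],"yaw":0.08,"jaw":30},{"delta_pos":[0,0,0],"yaw":0.1,"jaw":30},{"delta_pos":[0,0,0],"yaw":0.11,"jaw":30},{"delta_pos":[0,0,0],"yaw":0.13,"jaw":30}])

```text
clock: 9.5
eef_pos: [556.4, -120.9, 97.7]
tcp_rot: [3.141, -0.0, -0.085]
contact_force: [2.3, -4.7, -2.2]
opening: 0.467
grasp_force: 32.2
```

```bash
python3 -c "from h import *;st()"
```

```text
{'clock': 9.5, 'eef_pos': array([ 556.38 , -120.854,   97.726]), 'tcp_rot': array([ 3.141, -0.   , -0.085]), 'contact_force': array([ 2.275, -4.714, -2.228]), 'wrist_torque': array([-0.868, -0.336,  0.323]), 'opening': 0.46704738640500687, 'grasp_force': 32.161566289141774, 'qpos': array([-0.216,  0.429,  1.862, -0.   ,  0.85 ,  1.44 ])}
```

Emit:
play_rows(steps=[{"delta_pos":[0,0,0],"yaw":0.02,"jaw":30},{"delta_pos":[0,0,0],"yaw":0.03,"jaw":30},{"delta_pos":[0,0,0],"yaw":0.05,"jaw":30},{"delta_pos":[0,0,0],"yaw":0.07,"jaw":30},{"delta_pos":[0,0,0],"yaw":0.08,"jaw":30},{"delta_pos":[0,0,0],"yaw":0.1,"jaw":30},{"delta_pos":[0,0,0],"yaw":0.11,"jaw":30},{"delta_pos":[0,0,0],"yaw":0.13,"jaw":30}])

```text
clock: 10.3
eef_pos: [556.8, -120.9, 97.8]
tcp_rot: [3.141, -0.001, -0.213]
contact_force: [2.9, -5.0, -2.5]
opening: 0.461
grasp_force: 32.0
```

```bash
python3 -c "from h import *;st()"
```

```text
{'clock': 10.3, 'eef_pos': array([ 556.753, -120.949,   97.819]), 'tcp_rot': array([ 3.141, -0.001, -0.213]), 'contact_force': array([ 2.943, -4.97 , -2.485]), 'wrist_torque': array([-0.815, -0.526,  1.427]), 'opening': 0.4613999720489392, 'grasp_force': 32.03942307271063, 'qpos': array([-0.216,  0.429,  1.862, -0.001,  0.849,  1.568])}
```

The torque jumped from 0.3 to 1.43 N m, so the nut is finger-tight, with at most about 0.1 rad of overshoot. I'll hold briefly, release and rise.

Emit:
play_rows(steps=[{"delta_pos":[0,0,0],"yaw":0,"jaw":30},{"delta_pos":[0,0,0],"yaw":0,"jaw":30},{"delta_pos":[0,0,0],"yaw":0,"jaw":60},{"delta_pos":[0,0,0],"yaw":0,"jaw":75},{"delta_pos":[0,0,-3],"yaw":0,"jaw":75},{"delta_pos":[0,0,-8],"yaw":0,"jaw":75},{"delta_pos":[0,0,-10.5],"yaw":0,"jaw":75},{"delta_pos":[0,0,-10.5],"yaw":0,"jaw":75}])

```text
clock: 11.1
eef_pos: [558.3, -120.7, 206.8]
tcp_rot: [-3.141, -0.006, -0.215]
contact_force: [-0.1, -0.6, -0.2]
opening: 0.745
grasp_force: 0.0
```

Run:
```python
from h import *
st(); nut("w6"); go(530,330,205,-1.33)
```

```text
{'clock': 11.1, 'eef_pos': array([ 558.304, -120.675,  206.793]), 'tcp_rot': array([-3.141, -0.006, -0.215]), 'contact_force': array([-0.116, -0.62 , -0.22 ]), 'wrist_torque': array([ 0.01 ,  0.035, -0.011]), 'opening': 0.7452291965326036, 'grasp_force': 0.0, 'qpos': array([-0.216,  0.292,  1.78 ,  0.001,  1.064,  1.569])}
eef [ 558.304 -120.675  206.793] topface 2146 129.70645520656095 shaft mean [ 556.952 -121.844  144.23 ]
flat dir deg 22.5 widths [39.172 38.824 39.219] centre [ 556.513 -121.723] offset [-1.792 -1.048]
nut_top 0.68 [322.9, 215.0] [ 555.642 -122.505  128.   ]
dpos cm [-12.13 -43.44  -0.22] yaw -0.455 rot [-3.141 -0.    -0.215] q [-0.216  0.296  1.784  0.001  1.062  1.569]
```

Emit:
play_rows(steps=[{"delta_pos":[-12.1,-43.4,-0.2],"yaw":-0.45,"jaw":75},{"delta_pos":[-12.1,-43.4,-0.2],"yaw":-0.45,"jaw":75},{"delta_pos":[-12.1,-43.4,-0.2],"yaw":-0.45,"jaw":75},{"delta_pos":[-12.1,-43.4,-0.2],"yaw":-0.45,"jaw":75},{"delta_pos":[-12.1,-43.4,-0.2],"yaw":-0.45,"jaw":75},{"delta_pos":[-12.1,-43.4,-0.2],"yaw":-0.45,"jaw":75},{"delta_pos":[-12.1,-43.4,-0.2],"yaw":-0.45,"jaw":75},{"delta_pos":[-12.1,-43.4,-0.2],"yaw":-0.45,"jaw":75}])

```text
clock: 12.0
eef_pos: [531.4, 280.4, 202.4]
tcp_rot: [3.141, 0.003, 0.236]
contact_force: [0.3, 0.2, 0.5]
opening: 0.748
grasp_force: 0.0
```

Run:
```python
from h import *
st(); go(530,330,205,-1.33)
```

```text
{'clock': 12.0, 'eef_pos': array([531.429, 280.354, 202.391]), 'tcp_rot': array([3.141, 0.003, 0.236]), 'contact_force': array([0.298, 0.164, 0.539]), 'wrist_torque': array([ 0.039,  0.027, -0.006]), 'opening': 0.7480463115112292, 'grasp_force': 0.0, 'qpos': array([0.483, 0.346, 1.712, 0.   , 1.086, 1.818])}
dpos cm [ 1.02 -4.86 -0.26] yaw -0.005 rot [3.141 0.003 0.236] q [0.483 0.346 1.712 0.    1.086 1.818]
```

Emit:
play_rows(steps=[{"delta_pos":[1,-4.8,-3],"yaw":0,"jaw":75},{"delta_pos":[1,-4.8,-3],"yaw":0,"jaw":75},{"delta_pos":[1,-4.8,-3],"yaw":0,"jaw":75},{"delta_pos":[1,-4.8,-3],"yaw":0,"jaw":75},{"delta_pos":[1,-4.8,-3],"yaw":0,"jaw":75},{"delta_pos":[1,-4.8,-3],"yaw":0,"jaw":75},{"delta_pos":[1,-4.8,-3],"yaw":0,"jaw":75},{"delta_pos":[1,-4.8,-3],"yaw":0,"jaw":75}])

```text
clock: 12.8
eef_pos: [531.8, 327.1, 234.3]
tcp_rot: [3.141, 0.0, 0.235]
contact_force: [0.1, -0.4, 0.1]
opening: 0.75
grasp_force: 0.0
```

```bash
cat >> h.py <<'E'
def wrench(tag,zt):
    "measure wrench from wrist picture; zt: height of its top face"
    e=r.sense()["eef_pos"]; c=vision.calibration("wrist"); im,d=vision.grab_frame("wrist")
    for t,z in (("wrench",zt-10),("wrench_grip",zt-5)):
        for o in vision.landmark_of("wrist",t)[:1]: print(t,o["conf"],o["uv"],px2w("wrist",*o["uv"],z=z))
    o=vision.cut_out("wrist","wrench")
    m=np.zeros(d.shape,bool)
    if o: m=o[0]["region"]; print("cut",o[0]["conf"],o[0]["uv"],m.sum())
    P=cloud("wrist",d,m,c); Q=P[abs(P[:,2]-zt)<5]
    print("eef",e,"n",len(P),len(Q),"z med",np.median(Q[:,2]))
    v=im.copy(); v[m]=v[m]//2+np.array([100,0,0],np.uint8); cv2.imwrite(f"pics/{tag}.png",v[:,:,::-1])
    return Q,im,d,e
E
python3 - <<'E'
from h import *
np.set_printoptions(precision=2,suppress=True)
Q,im,d,e=wrench("r1",65); np.save("Q.npy",Q)
mn=Q[:,:2].mean(0); 
a=0.24
for _ in range(4):
    ex=np.array([np.cos(a),np.sin(a)]);ey=np.array([-ex[1],ex[0]])
    s=Q[:,:2]@ex; t=Q[:,:2]@ey
    bins=np.arange(s.min(),s.max(),6); L=[]
    for b in bins:
        k=(s>=b)&(s<b+6)
        if k.sum()>5: L.append((b+3,np.percentile(t[k],2),np.percentile(t[k],98)))
    L=np.array(L); w=L[:,2]-L[:,1]; h=(w>19)&(w<29)
    f=np.polyfit(L[h,0],(L[h,1]+L[h,2])/2,1); a+=np.arctan(f[0])
print("heading",a,"smin,smax",s.min(),s.max()); print(np.c_[L,w])
g=lambda sv: sv*ex+np.polyval(f,sv)*ey
print("tail->origin",g(s.min()+192),"tip->origin?",g(s.max()-23))
st()
E
```

```text
wrench_grip 0.71 [305.3, 172.0] [540.05 343.48  60.  ]
cut 0.78 [306.1, 112.6] 8370
eef [531.76 327.07 234.3 ] n 8339 8282 z med 65.47501988319655
heading 0.206423682721019 smin,smax 506.6338463239611 720.7557736719145
[[509.63 215.69 232.79  17.1 ]
 [515.63 213.8  235.33  21.54]
 [521.63 212.99 236.37  23.38]
 [527.63 213.13 236.43  23.3 ]
 [533.63 213.31 236.52  23.21]
 [539.63 213.42 235.56  22.14]
 [545.63 212.67 235.64  22.97]
 [551.63 213.68 235.68  22.  ]
 [557.63 212.96 235.73  22.77]
 [563.63 213.12 235.81  22.68]
 [569.63 213.28 235.83  22.55]
 [575.63 213.41 235.93  22.52]
 [581.63 212.68 235.97  23.29]
 [587.63 212.84 235.96  23.12]
 [593.63 213.   236.05  23.05]
 [599.63 213.17 235.17  22.  ]
 [605.63 213.32 235.78  22.46]
 [611.63 213.43 236.2   22.77]
 [617.63 212.75 236.22  23.46]
 [623.63 212.93 236.25  23.32]
 [629.63 213.1  236.29  23.19]
 [635.63 213.25 236.34  23.09]
 [641.63 208.05 240.85  32.8 ]
 [647.63 206.05 245.33  39.28]
 [653.63 193.63 255.01  61.38]
 [659.63 192.93 256.7   63.77]
 [665.63 192.41 256.51  64.1 ]
 [671.63 192.71 256.69  63.98]
 [677.63 188.68 259.76  71.08]
 [683.63 188.14 260.73  72.6 ]
 [689.63 186.59 262.31  75.72]
 [695.63 186.91 262.3   75.39]
 [701.63 187.53 261.23  73.69]
 [707.63 188.62 260.35  71.73]
 [713.63 189.63 259.13  69.5 ]
 [719.63 190.83 257.77  66.94]]
tail->origin [637.78 362.98] tip->origin? [636.92 362.8 ]
{'clock': 13.0, 'eef_pos': array([531.696, 327.6  , 234.435]), 'tcp_rot': array([-3.142, -0.   ,  0.236]), 'contact_force': array([-0.234,  0.281,  0.154]), 'wrist_torque': array([-0.003,  0.016, -0.026]), 'opening': 0.7528279120788254, 'grasp_force': 0.0, 'qpos': array([ 0.55 ,  0.349,  1.631, -0.   ,  1.161,  1.885])}
```

View pics/r1.png

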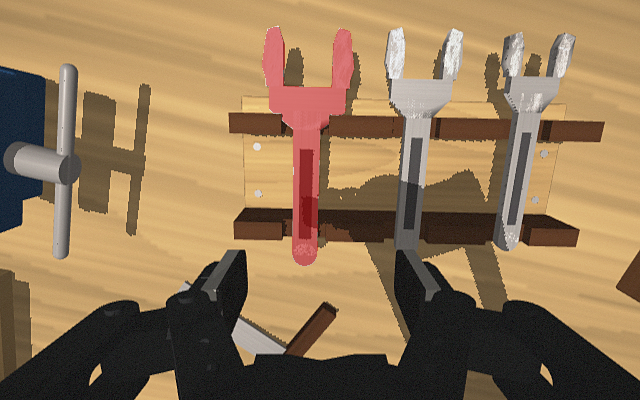

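The picture shows the masked large wrench from (305,255) at the tail to (305,30) at the tips, left of the two smaller ones. It lies in the notches with heading 0.206. The tail and the tips both put the origin at (637,363). Next I descend to the grip.

Run:
```python
from h import *
go(539.5,342.4,40,0.206-np.pi/2)
```

```text
dpos cm [ 1.1  -1.26 19.44] yaw 0.03 rot [-3.14158796e+00 -6.07755237e-05  2.35635994e-01] q [ 5.49810116e-01  3.49363204e-01  1.63134666e+00 -1.56107936e-05
  1.16082354e+00  1.88497667e+00]
```

Emit:
play_rows(steps=[{"delta_pos":[1.1,-1.26,5],"yaw":0.03,"jaw":60},{"delta_pos":[1.1,-1.26,10],"yaw":0.03,"jaw":60},{"delta_pos":[1.1,-1.26,14],"yaw":0.03,"jaw":60},{"delta_pos":[1.1,-1.26,17],"yaw":0.03,"jaw":60},{"delta_pos":[1.1,-1.26,19.4],"yaw":0.03,"jaw":60},{"delta_pos":[1.1,-1.26,19.4],"yaw":0.03,"jaw":60},{"delta_pos":[1.1,-1.26,19.4],"yaw":0.03,"jaw":30},{"delta_pos":[1.1,-1.26,19.4],"yaw":0.03,"jaw":10}], grip_force=100)

```text
clock: 13.8
eef_pos: [540.4, 343.2, 42.1]
tcp_rot: [-3.141, -0.002, 0.206]
contact_force: [-2.7, 0.5, 16.9]
opening: 0.269
grasp_force: 36.2
```

Emit:
play_rows(steps=[{"delta_pos":[0,0,0],"yaw":0,"jaw":5},{"delta_pos":[0,0,0],"yaw":0,"jaw":5},{"delta_pos":[0,0,0],"yaw":0,"jaw":5},{"delta_pos":[0,0,-1],"yaw":0,"jaw":5},{"delta_pos":[0,0,-2.5],"yaw":0,"jaw":5},{"delta_pos":[0,0,-4],"yaw":0,"jaw":5},{"delta_pos":[0,0,-5],"yaw":0,"jaw":5},{"delta_pos":[0,0,-5],"yaw":0,"jaw":5}], grip_force=100)

```text
clock: 14.6
eef_pos: [540.5, 343.2, 92.8]
tcp_rot: [-3.14, -0.003, 0.206]
contact_force: [-0.3, 0.1, -4.9]
opening: 0.256
grasp_force: 98.5
```

Run:
```python
from h import *
st()
```

```text
{'clock': 14.6, 'eef_pos': array([540.549, 343.248,  92.789]), 'tcp_rot': array([-3.14 , -0.003,  0.206]), 'contact_force': array([-0.34 ,  0.089, -4.939]), 'wrist_torque': array([-0.054,  0.107,  0.003]), 'opening': 0.25645241194757157, 'grasp_force': 98.47577691078186, 'qpos': array([0.563, 0.526, 1.707, 0.   , 0.905, 1.928])}
```

Run:
```python
from h import *
go(461,-94,220,0.873-np.pi/2)
```

```text
dpos cm [-16.72  41.18 -12.72] yaw -0.667 rot [-3.14033966 -0.00335042  0.20574681] q [5.63413919e-01 5.25704704e-01 1.70685500e+00 9.53678032e-07
 9.05455898e-01 1.92846075e+00]
```

Emit:
play_rows(steps=[{"delta_pos":[0,0,-4],"yaw":0,"jaw":5},{"delta_pos":[-1,2.5,-7.5],"yaw":-0.05,"jaw":5},{"delta_pos":[-3,6.5,-10.5],"yaw":-0.1,"jaw":5},{"delta_pos":[-4.8,11.0,-12.7],"yaw":-0.18,"jaw":5},{"delta_pos":[-6.6,15.5,-12.7],"yaw":-0.27,"jaw":5},{"delta_pos":[-8.4,20.0,-12.7],"yaw":-0.36,"jaw":5},{"delta_pos":[-10.2,24.5,-12.7],"yaw":-0.45,"jaw":5},{"delta_pos":[-12,29.0,-12.7],"yaw":-0.54,"jaw":5}])

```text
clock: 15.4
eef_pos: [480.3, 32.7, 217.3]
tcp_rot: [3.141, 0.0, 0.75]
contact_force: [2.1, -0.9, -4.4]
opening: 0.259
grasp_force: 99.4
```

Run:
```python
from h import *
st();go(461,-94,220,0.873-np.pi/2)
```

```text
{'clock': 15.4, 'eef_pos': array([480.267,  32.657, 217.346]), 'tcp_rot': array([3.141, 0.   , 0.75 ]), 'contact_force': array([ 2.066, -0.939, -4.44 ]), 'wrist_torque': array([-0.125,  0.062, -0.002]), 'opening': 0.25902981778640377, 'grasp_force': 99.4034492969513, 'qpos': array([ 0.065,  0.144,  1.947, -0.   ,  1.051,  0.886])}
dpos cm [-10.04   7.95  -0.27] yaw -0.123 rot [3.141 0.    0.75 ] q [ 0.065  0.144  1.947 -0.     1.051  0.886]
```

Emit:
play_rows(steps=[{"delta_pos":[-3,2.4,-0.3],"yaw":-0.05,"jaw":5},{"delta_pos":[-6,4.8,-0.3],"yaw":-0.1,"jaw":5},{"delta_pos":[-8.5,6.7,-0.3],"yaw":-0.12,"jaw":5},{"delta_pos":[-10,7.9,-0.3],"yaw":-0.12,"jaw":5},{"delta_pos":[-10,7.9,-0.3],"yaw":-0.12,"jaw":5},{"delta_pos":[-10,7.9,-0.3],"yaw":-0.12,"jaw":5},{"delta_pos":[-10,7.9,-0.3],"yaw":-0.12,"jaw":5},{"delta_pos":[-10,7.9,-0.3],"yaw":-0.12,"jaw":5}])

```text
clock: 16.2
eef_pos: [461.5, -90.7, 220.3]
tcp_rot: [-3.141, -0.0, 0.867]
contact_force: [0.3, 0.7, -4.4]
opening: 0.257
grasp_force: 99.4
```

Run:
```python
from h import *
st()
nut("n1");nut("n2");im,d=nut("n3")
e=r.sense();c=vision.calibration("wrist");im,d=vision.grab_frame("wrist");np.savez("n4",im=im,d=d,T=c["extrinsics"],K=c["mtx"],e=e["eef_pos"])
cv2.imwrite("pics/n4.png",im[:,:,::-1]); st()
# wrench top
P=cloud("wrist",d,np.ones(d.shape,bool),c); yaw=e["tcp_rot"][2]
ex=np.array([np.cos(yaw),np.sin(yaw)]);ey=np.array([np.sin(yaw),-np.cos(yaw)])
D=P[:,:2]-e["eef_pos"][:2]; s=D@ex;t=D@ey;z=P[:,2]-e["eef_pos"][2]
for a in range(20,130,8):
    k=(s>a)&(s<a+8)&(abs(t)<50)&(abs(z-24)<20)
    if k.sum()>10: print(a+4,k.sum(),np.median(z[k]),np.percentile(t[k],[2,98]))
```

```text
{'clock': 16.2, 'eef_pos': array([461.466, -90.655, 220.294]), 'tcp_rot': array([-3.141, -0.   ,  0.867]), 'contact_force': array([ 0.254,  0.705, -4.395]), 'wrist_torque': array([-0.09 ,  0.138,  0.005]), 'opening': 0.25657156193398917, 'grasp_force': 99.40341711044312, 'qpos': array([-0.197,  0.122,  1.965,  0.   ,  1.055,  0.507])}
eef [461.466 -90.655 220.294] topface 2159 129.67877571806537 shaft mean [ 555.607 -120.377  144.158]
flat dir deg 21.0 widths [38.754 39.314 39.37 ] centre [ 556.019 -120.947] offset [ 94.554 -30.292]
nut_top 0.61 [455.4, 152.4] [ 557.121 -120.92   128.   ]
eef [461.508 -90.761 220.335] topface 2168 129.66070935430204 shaft mean [ 555.633 -120.372  144.216]
flat dir deg 17.0 widths [38.798 39.141 39.454] centre [ 555.999 -120.862] offset [ 94.491 -30.101]
nut_top 0.84 [457.0, 149.4] [ 559.096 -120.189  128.   ]
eef [461.455 -90.96  220.355] topface 2182 129.66090043693643 shaft mean [ 555.599 -120.36   144.171]
flat dir deg 22.0 widths [38.749 39.12  39.192] centre [ 555.974 -120.834] offset [ 94.519 -29.875]
nut_top 0.78 [455.0, 152.2] [ 556.944 -121.119  128.   ]
{'clock': 16.55, 'eef_pos': array([461.431, -91.257, 220.364]), 'tcp_rot': array([-3.142,  0.   ,  0.866]), 'contact_force': array([-1.113, -0.954, -5.29 ]), 'wrist_torque': array([-0.119,  0.066,  0.024]), 'opening': 0.2539701441367513, 'grasp_force': 99.40336346626282, 'qpos': array([-0.198,  0.122,  1.965, -0.   ,  1.055,  0.506])}
24 1348 22.918532124385564 [-11.152  11.936]
32 1395 22.75986046096824 [-11.147  11.82 ]
40 1758 22.714918528291847 [-15.296  16.06 ]
48 3108 22.641531556782724 [-24.752  25.354]
56 4483 22.55798035189386 [-31.12   31.783]
64 4666 22.50652568444528 [-31.547  32.221]
72 4574 22.37569817956347 [-32.346  32.98 ]
80 2681 22.235297140797286 [-35.322  36.073]
88 3129 22.17710742430461 [-37.304  38.008]
96 3097 22.07341788789165 [-37.404  38.059]
104 29 14.79984405759771 [-20.814  21.579]
```

View pics/n4.png

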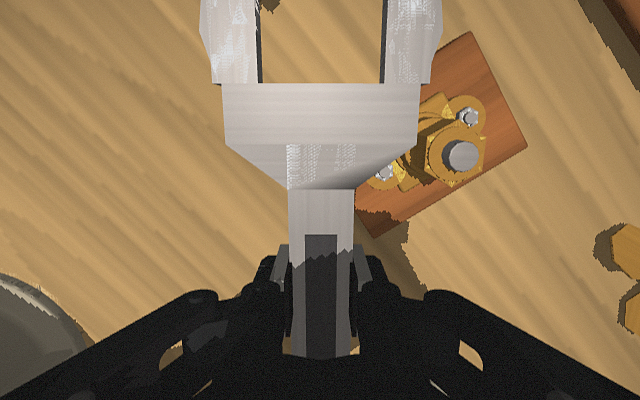

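The wrench is held straight and level, with the jaw mouth at the top of the frame from (260,0) to (385,80). The nut and shaft are at (458,152). Next I refine the nut angle from this frame.

```bash
python3 - <<'E'
from h import *
f=np.load("n4.npz");c=dict(mtx=f["K"],extrinsics=f["T"])
P=cloud("wrist",f["d"],np.ones(f["d"].shape,bool),c)
Q=P[(np.hypot(P[:,0]-556,P[:,1]+121)<40)]
T=f["T"]; print("cam dir", T[:3,3]-[556,-121,128])
for lo,hi in((124,132),(126,132),(127,131),(128,131)):
    q=Q[(Q[:,2]>lo)&(Q[:,2]<hi)][:,:2]
    for cen in ((556,-120.9),(555.6,-120.4)):
        D=q-cen; th=np.arctan2(D[:,1],D[:,0]);R=np.hypot(*D.T)
        tb=np.radians(np.arange(0,360,6)); rad=np.array([np.percentile(R[abs(wrap(th-t))<np.radians(4)],97) for t in tb])
        F=(rad*np.exp(-6j*tb)).mean(); ph=-np.angle(F)  # rad ~ cos(6 t + angle F)-> corner
        F1=2*(rad*np.exp(-1j*tb)).mean()
        print(lo,hi,cen,len(q),"corner deg",np.degrees(np.angle(F)/-6)%60,"amp",abs(F)*2,"r0",rad.mean(),"shift",F1.real,-F1.imag)
# visible side face: normals
s=Q[(Q[:,2]>101)&(Q[:,2]<124)]; print(len(s))
E
python3 - <<'E'
import cv2
im=cv2.imread("pics/n4.png");cv2.imwrite("pics/n4c.png",cv2.resize(im[85:225,370:530],None,fx=4,fy=4,interpolation=cv2.INTER_CUBIC))
E
```

```text
cam dir [-52.26965674  79.15775382 235.52074489]
124 132 (556, -120.9) 2180 corner deg 49.50328465960956 amp 1.2400918585674265 r0 20.92242323669051 shift 0.08322288819069155 -0.23358703337838643
124 132 (555.6, -120.4) 2180 corner deg 49.67580991950711 amp 1.24173466265095 r0 20.923097588947357 shift 0.43566936286649377 -0.7639105504283425
126 132 (556, -120.9) 2132 corner deg 49.33425811754848 amp 1.2277751391411598 r0 20.884991717873643 shift 0.0933340117117942 -0.2853984131757235
126 132 (555.6, -120.4) 2132 corner deg 49.60239694282858 amp 1.247611893899516 r0 20.89500255201043 shift 0.4679241359704458 -0.7944168521211471
127 131 (556, -120.9) 1801 corner deg 49.39070767900399 amp 1.2174088570177541 r0 20.89256201935491 shift 0.11194421324717846 -0.31780922101216263
127 131 (555.6, -120.4) 1801 corner deg 49.51193106760911 amp 1.2102801752084553 r0 20.889009085505712 shift 0.4904239434183388 -0.8202631928558093
128 131 (556, -120.9) 1644 corner deg 49.35799502639051 amp 1.1711768854322875 r0 20.726575234967047 shift 0.15472232016420145 -0.253714802130528
128 131 (555.6, -120.4) 1644 corner deg 49.61792419877776 amp 1.2162844474160137 r0 20.731926963146215 shift 0.5130591465695107 -0.8075394849215394
496
```

View pics/n4c.png

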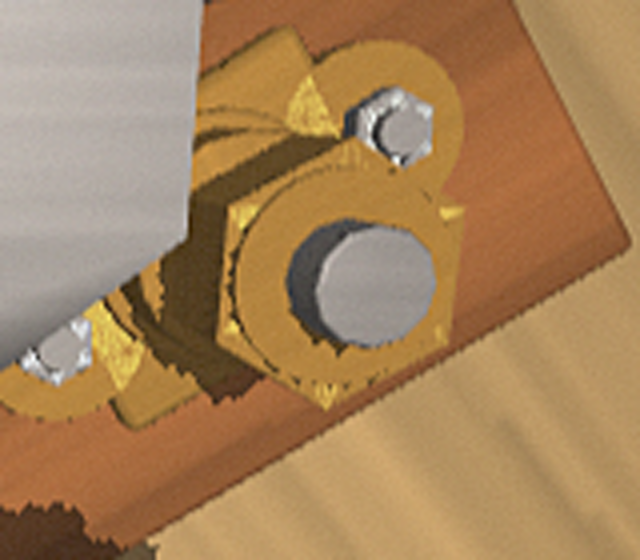

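Corner direction is 49.5°, the same as the current tool heading of 0.866 rad. The perspective-corrected edges in the crop agree. I'll go to the standoff.

Run:
```python
from h import *
go(453,-242,95,0.866-np.pi/2)
```

```text
dpos cm [-12.03   9.12  12.54] yaw 0.0 rot [-3.14158237e+00  1.12010529e-05  8.66179750e-01] q [-1.98435925e-01  1.22303084e-01  1.96454129e+00 -5.53079135e-06
  1.05476271e+00  5.06183380e-01]
```

Emit:
play_rows(steps=[{"delta_pos":[-4,3,0],"yaw":0,"jaw":5},{"delta_pos":[-8,6,0],"yaw":0,"jaw":5},{"delta_pos":[-11,8.4,0],"yaw":0,"jaw":5},{"delta_pos":[-12,9.1,2.5],"yaw":0,"jaw":5},{"delta_pos":[-12,9.1,6],"yaw":0,"jaw":5},{"delta_pos":[-12,9.1,9.5],"yaw":0,"jaw":5},{"delta_pos":[-12,9.1,12],"yaw":0,"jaw":5},{"delta_pos":[-12,9.1,12.5],"yaw":0,"jaw":5}])

```text
clock: 17.35
eef_pos: [451.1, -240.9, 92.7]
tcp_rot: [-3.137, 0.001, 0.866]
contact_force: [-1.2, 0.8, -3.5]
opening: 0.259
grasp_force: 99.4
```

Emit:
play_rows(steps=[{"delta_pos":[0,0,0],"yaw":0,"jaw":5},{"delta_pos":[0,0,0],"yaw":0,"jaw":5},{"delta_pos":[0,0,0],"yaw":0,"jaw":5},{"delta_pos":[0,0,0],"yaw":0,"jaw":5},{"delta_pos":[0,0,0],"yaw":0,"jaw":5},{"delta_pos":[0,0,0],"yaw":0,"jaw":5},{"delta_pos":[0,0,0],"yaw":0,"jaw":5},{"delta_pos":[0,0,0],"yaw":0,"jaw":5}])

```text
clock: 18.15
eef_pos: [452.9, -241.8, 95.4]
tcp_rot: [3.142, -0.0, 0.866]
contact_force: [-0.6, -0.2, -4.0]
opening: 0.256
grasp_force: 99.4
```

Run:
```python
from h import *
st(); go(491.8,-196.2,95,0.866-np.pi/2)
```

```text
{'clock': 18.15, 'eef_pos': array([ 452.937, -241.828,   95.439]), 'tcp_rot': array([ 3.142, -0.   ,  0.866]), 'contact_force': array([-0.619, -0.158, -3.971]), 'wrist_torque': array([-0.095,  0.078,  0.009]), 'opening': 0.2557620630720626, 'grasp_force': 99.44686532020569, 'qpos': array([-0.493,  0.361,  1.983, -0.   ,  0.797,  0.212])}
dpos cm [5.99 0.   0.04] yaw -0.0 rot [ 3.142 -0.     0.866] q [-0.493  0.361  1.983 -0.     0.797  0.212]
```

Emit:
play_rows(steps=[{"delta_pos":[0.7,0,0],"yaw":0,"jaw":5},{"delta_pos":[1.4,0,0],"yaw":0,"jaw":5},{"delta_pos":[2.1,0,0],"yaw":0,"jaw":5},{"delta_pos":[2.8,0,0],"yaw":0,"jaw":5},{"delta_pos":[3.3,0,0],"yaw":0,"jaw":5},{"delta_pos":[3.8,0,0],"yaw":0,"jaw":5},{"delta_pos":[4.3,0,0],"yaw":0,"jaw":5},{"delta_pos":[4.3,0,0],"yaw":0,"jaw":5}])

```text
clock: 18.95
eef_pos: [481.3, -208.7, 95.4]
tcp_rot: [3.141, -0.0, 0.866]
contact_force: [0.3, -0.0, -4.6]
opening: 0.26
grasp_force: 99.5
```

Run:
```python
from h import *
st(); go(491.8,-196.2,95,0.866-np.pi/2)
```

```text
{'clock': 18.95, 'eef_pos': array([ 481.257, -208.66 ,   95.403]), 'tcp_rot': array([ 3.141, -0.   ,  0.866]), 'contact_force': array([ 0.29 , -0.048, -4.639]), 'wrist_torque': array([-0.125,  0.109, -0.003]), 'opening': 0.2596451384407305, 'grasp_force': 99.47399854660034, 'qpos': array([-0.412,  0.375,  1.96 ,  0.   ,  0.806,  0.292])}
dpos cm [ 1.63 -0.    0.04] yaw 0.0 rot [ 3.141 -0.     0.866] q [-0.412  0.375  1.96   0.     0.806  0.292]
```

Emit:
play_rows(steps=[{"delta_pos":[0.3,0,0],"yaw":0,"jaw":5},{"delta_pos":[0.6,0,0],"yaw":0,"jaw":5},{"delta_pos":[0.9,0,0],"yaw":0,"jaw":5},{"delta_pos":[1.1,0,0],"yaw":0,"jaw":5},{"delta_pos":[1.3,0,0],"yaw":0,"jaw":5},{"delta_pos":[1.5,0,0],"yaw":0,"jaw":5},{"delta_pos":[1.6,0,0],"yaw":0,"jaw":5},{"delta_pos":[1.6,0,0],"yaw":0,"jaw":5}])

```text
clock: 19.75
eef_pos: [491.2, -196.8, 95.4]
tcp_rot: [3.142, 0.0, 0.866]
contact_force: [-0.4, 0.3, -3.7]
opening: 0.256
grasp_force: 99.5
```

Run:
```python
from h import *
st(); go(491.8,-196.2,95,0.866-np.pi/2)
im,d=vision.grab_frame("wrist"); cv2.imwrite("pics/j1.png",im[:,:,::-1])
```

```text
{'clock': 19.75, 'eef_pos': array([ 491.247, -196.804,   95.384]), 'tcp_rot': array([3.142, 0.   , 0.866]), 'contact_force': array([-0.437,  0.252, -3.716]), 'wrist_torque': array([-0.108,  0.046, -0.002]), 'opening': 0.2557210917653363, 'grasp_force': 99.47556138038635, 'qpos': array([-0.384,  0.381,  1.95 , -0.   ,  0.81 ,  0.321])}
dpos cm [0.08 0.   0.04] yaw -0.0 rot [3.142 0.    0.866] q [-0.384  0.381  1.95  -0.     0.81   0.321]
```

View pics/j1.png

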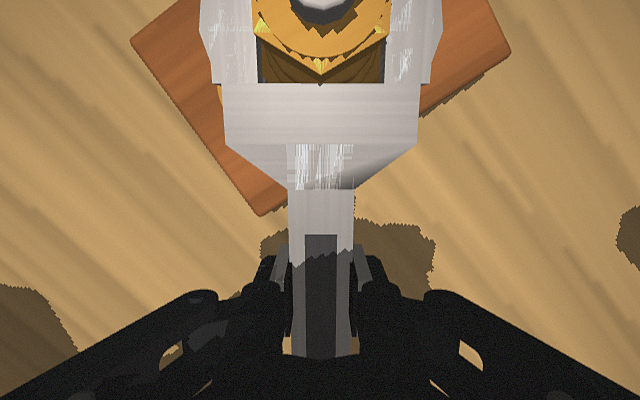

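The jaw is seated on the nut: the nut corner sits centred in the throat at (320,78). Pull the first half, 0.8 rad about the nut axis.

Emit:
play_rows(steps=[{"delta_pos":[0.05,-1.0,0],"yaw":0.1,"jaw":5},{"delta_pos":[0.2,-1.98,0],"yaw":0.2,"jaw":5},{"delta_pos":[0.45,-2.95,0],"yaw":0.3,"jaw":5},{"delta_pos":[0.79,-3.89,0],"yaw":0.4,"jaw":5},{"delta_pos":[1.22,-4.78,0],"yaw":0.5,"jaw":5},{"delta_pos":[1.74,-5.64,0],"yaw":0.6,"jaw":5},{"delta_pos":[2.35,-6.43,0],"yaw":0.7,"jaw":5},{"delta_pos":[3.03,-7.16,0],"yaw":0.8,"jaw":5}], grip_force=120)

```text
clock: 20.6
eef_pos: [457.3, -128.3, 95.9]
tcp_rot: [3.139, -0.002, 0.064]
contact_force: [2.6, -7.7, -5.8]
opening: 0.251
grasp_force: 120.6
```

Run:
```python
from h import *
st(); a=0.066; go(556.2-99.8*np.cos(a),-121-99.8*np.sin(a),95.4,a-np.pi/2)
```

```text
{'clock': 20.6, 'eef_pos': array([ 457.251, -128.322,   95.855]), 'tcp_rot': array([ 3.139, -0.002,  0.064]), 'contact_force': array([ 2.587, -7.683, -5.764]), 'wrist_torque': array([-1.066, -0.243,  0.811]), 'opening': 0.2506454265820625, 'grasp_force': 120.64547181129456, 'qpos': array([-0.276,  0.31 ,  2.065, -0.003,  0.764,  1.233])}
dpos cm [-0.06 -0.08  0.05] yaw -0.002 rot [ 3.139 -0.002  0.064] q [-0.276  0.31   2.065 -0.003  0.764  1.233]
```

Emit:
play_rows(steps=[{"delta_pos":[0.05,-1.0,0],"yaw":0.1,"jaw":5},{"delta_pos":[0.2,-1.98,0],"yaw":0.2,"jaw":5},{"delta_pos":[0.45,-2.95,0],"yaw":0.3,"jaw":5},{"delta_pos":[0.79,-3.89,0],"yaw":0.4,"jaw":5},{"delta_pos":[1.22,-4.78,0],"yaw":0.5,"jaw":5},{"delta_pos":[1.74,-5.64,0],"yaw":0.6,"jaw":5},{"delta_pos":[2.35,-6.43,0],"yaw":0.7,"jaw":5},{"delta_pos":[3.03,-7.16,0],"yaw":0.8,"jaw":5}])

```text
clock: 21.4
eef_pos: [481.9, -55.0, 95.5]
tcp_rot: [3.14, -0.002, -0.736]
contact_force: [-0.0, -10.4, -4.4]
opening: 0.25
grasp_force: 120.7
```

Run:
```python
from h import *
st(); a=0.066-.8; go(556.2-99.8*np.cos(a),-121-99.8*np.sin(a),95.4,a-np.pi/2)
im,d=vision.grab_frame("wrist"); cv2.imwrite("pics/j2.png",im[:,:,::-1])
```

```text
{'clock': 21.4, 'eef_pos': array([481.924, -54.981,  95.505]), 'tcp_rot': array([ 3.14 , -0.002, -0.736]), 'contact_force': array([ -0.013, -10.397,  -4.381]), 'wrist_torque': array([-1.576,  0.1  ,  0.672]), 'opening': 0.24980447046144283, 'grasp_force': 120.65438389778137, 'qpos': array([-0.115,  0.324,  2.043, -0.003,  0.774,  2.194])}
dpos cm [-0.04 -0.07  0.01] yaw -0.002 rot [ 3.14  -0.002 -0.736] q [-0.115  0.324  2.043 -0.003  0.774  2.194]
```

View pics/j2.png

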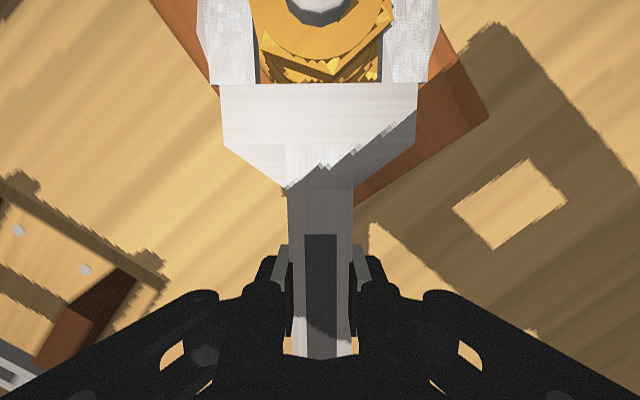

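The nut is taken up against the jaw. The tool shows play of about 4.5°, and the nut has turned about 87° beyond where the fingers left it. I'll back off 0.08 rad into the play, then draw the wrench off.

Emit:
play_rows(steps=[{"delta_pos":[0.01,0.4,0],"yaw":-0.04,"jaw":5},{"delta_pos":[0.03,0.8,0],"yaw":-0.08,"jaw":5},{"delta_pos":[0.03,0.8,0],"yaw":-0.08,"jaw":5},{"delta_pos":[-0.37,0.83,0],"yaw":-0.08,"jaw":5},{"delta_pos":[-0.97,0.88,0],"yaw":-0.08,"jaw":5},{"delta_pos":[-1.57,0.93,0],"yaw":-0.08,"jaw":5},{"delta_pos":[-2.17,0.98,0],"yaw":-0.08,"jaw":5},{"delta_pos":[-2.57,1.01,0],"yaw":-0.08,"jaw":5}])

```text
clock: 22.25
eef_pos: [455.0, -43.7, 95.3]
tcp_rot: [3.141, 0.001, -0.654]
contact_force: [-0.6, 0.1, -5.2]
opening: 0.252
grasp_force: 120.7
```

```bash
python3 -c "from h import *;st()"
```

```text
{'clock': 22.25, 'eef_pos': array([455.047, -43.7  ,  95.263]), 'tcp_rot': array([ 3.141,  0.001, -0.654]), 'contact_force': array([-0.574,  0.063, -5.215]), 'wrist_torque': array([ 0.133,  0.12 , -0.005]), 'opening': 0.2522386178667359, 'grasp_force': 120.66944360733032, 'qpos': array([-0.099,  0.289,  2.099,  0.   ,  0.754,  2.126])}
```

Emit:
play_rows(steps=[{"delta_pos":[-1,0,0],"yaw":0,"jaw":5},{"delta_pos":[-2,0,0],"yaw":0,"jaw":5},{"delta_pos":[-3.5,0,0],"yaw":0,"jaw":5},{"delta_pos":[-4.5,0,0],"yaw":0,"jaw":5},{"delta_pos":[-5.5,0,0],"yaw":0,"jaw":5},{"delta_pos":[-6,0,-3],"yaw":0,"jaw":5},{"delta_pos":[-6,0,-7],"yaw":0,"jaw":5},{"delta_pos":[-6,0,-11],"yaw":0,"jaw":5}])

```text
clock: 23.05
eef_pos: [407.2, -7.3, 206.4]
tcp_rot: [3.141, 0.001, -0.654]
contact_force: [1.3, 1.2, -3.7]
opening: 0.252
grasp_force: 120.5
```

Run:
```python
from h import *
st(); go(470,-165,220,-0.654-np.pi/2); go(520,20,220,-0.2-np.pi/2)
```

```text
{'clock': 23.05, 'eef_pos': array([407.175,  -7.291, 206.358]), 'tcp_rot': array([ 3.141,  0.001, -0.654]), 'contact_force': array([ 1.319,  1.165, -3.693]), 'wrist_torque': array([ 0.078, -0.019,  0.035]), 'opening': 0.25214338943857934, 'grasp_force': 120.54074764251709, 'qpos': array([-0.022,  0.036,  2.096, -0.   ,  1.011,  2.203])}
dpos cm [14.58  8.7  -1.36] yaw 0.0 rot [ 3.141  0.001 -0.654] q [-0.022  0.036  2.096 -0.     1.011  2.203]
dpos cm [ 7.3  -9.03 -1.36] yaw -0.454 rot [ 3.141  0.001 -0.654] q [-0.022  0.036  2.096 -0.     1.011  2.203]
```

Run:
```python
from h import *
go(579,-26,220,-0.654-np.pi/2)
```

```text
dpos cm [14.78 -8.96 -1.36] yaw 0.0 rot [ 3.14080236e+00  1.03513744e-03 -6.53702236e-01] q [-2.15648656e-02  3.59175585e-02  2.09628755e+00 -3.06267104e-05
  1.01068962e+00  2.20294958e+00]
```

Emit:
play_rows(steps=[{"delta_pos":[3.5,-2.1,-1.4],"yaw":0,"jaw":5},{"delta_pos":[7,-4.3,-1.4],"yaw":0,"jaw":5},{"delta_pos":[10.5,-6.4,-1.4],"yaw":0,"jaw":5},{"delta_pos":[13.5,-8.2,-1.4],"yaw":0,"jaw":5},{"delta_pos":[14.8,-9,-1.4],"yaw":0,"jaw":5},{"delta_pos":[14.8,-9,-1.4],"yaw":0,"jaw":5},{"delta_pos":[14.8,-9,-1.4],"yaw":0,"jaw":5},{"delta_pos":[14.8,-9,-1.4],"yaw":0,"jaw":5}])

```text
clock: 23.85
eef_pos: [579.1, -26.1, 219.1]
tcp_rot: [3.141, 0.001, -0.654]
contact_force: [-0.2, -0.8, -4.7]
opening: 0.253
grasp_force: 120.6
```

Run:
```python
from h import *
st()
for i in range(3):
    e=r.sense();c=vision.calibration("wrist");im,d=vision.grab_frame("wrist")
    P=cloud("wrist",d,np.ones(d.shape,bool),c)
    q=P[(np.hypot(P[:,0]-556,P[:,1]+121)<40)&(P[:,2]>126)&(P[:,2]<132)][:,:2]; cen=q.mean(0)
    for _ in range(4):
        D=q-cen; th=np.arctan2(D[:,1],D[:,0]);R=np.hypot(*D.T)
        tb=np.radians(np.arange(0,360,6)); rad=np.array([np.percentile(R[abs(wrap(th-t))<np.radians(4)],97) for t in tb])
        F=(rad*np.exp(-6j*tb)).mean(); F1=2*(rad*np.exp(-1j*tb)).mean(); cen=cen+[F1.real,-F1.imag]
    print(len(q),cen,"corner",np.degrees(np.angle(F)/-6)%60,"amp",abs(F)*2)
cv2.imwrite("pics/k.png",im[:,:,::-1])
yaw=e["tcp_rot"][2]; ex=np.array([np.cos(yaw),np.sin(yaw)]);ey=np.array([np.sin(yaw),-np.cos(yaw)])
D=P[:,:2]-e["eef_pos"][:2]; s=D@ex;t=D@ey;z=P[:,2]-e["eef_pos"][2]
for a in range(24,104,8):
    k=(s>a)&(s<a+8)&(abs(t)<50)&(abs(z-24)<20)
    if k.sum()>10: print(a+4,np.median(z[k]),np.percentile(t[k],[2,98]))
go(545,150,215,0-np.pi/2)
```

```text
{'clock': 23.85, 'eef_pos': array([579.119, -26.072, 219.109]), 'tcp_rot': array([ 3.141,  0.001, -0.654]), 'contact_force': array([-0.199, -0.802, -4.698]), 'wrist_torque': array([ 0.081,  0.067, -0.011]), 'opening': 0.2526203887339483, 'grasp_force': 120.590980052948, 'qpos': array([-0.048,  0.296,  1.744,  0.   ,  1.103,  2.177])}
2148 [ 556.232 -121.74 ] corner 30.33539786157356 amp 1.1970688587287328
2151 [ 556.25  -121.684] corner 30.03782389238895 amp 1.2363754536945086
2138 [ 556.25 -121.7 ] corner 30.680743003102137 amp 1.237358968945601
28 22.74210009456482 [-10.928  12.215]
36 22.649322692903823 [-10.785  12.075]
44 22.559162250480654 [-18.783  19.949]
52 22.49211147485289 [-28.346  29.542]
60 22.424053220612592 [-31.218  32.466]
68 22.320834228135368 [-31.311  32.446]
76 22.226264637088462 [-34.15   35.302]
84 22.0802436817564 [-35.676  36.835]
92 21.99627894931693 [-37.435  38.556]
100 21.88246000517134 [-36.855  38.064]
dpos cm [-13.48 -11.87   0.46] yaw -0.654 rot [ 3.142  0.    -0.654] q [-0.048  0.296  1.743 -0.     1.103  2.177]
```

The corner direction now reads about -30°, but the tool pose suggests -37°. I'll check it with an independent fit on the nut's side faces.

```bash
cat > side.py <<'E'
from h import *
from scipy.optimize import least_squares
def fit(d,c,a0s):
    P=cloud("wrist",d,np.ones(d.shape,bool),c)
    R=np.hypot(P[:,0]-556.2,P[:,1]+121.2)
    S=P[(R<26)&(R>17)&(P[:,2]>101)&(P[:,2]<124)][:,:2]
    def res(v):
        n=np.array([[np.cos(v[0]+np.pi/6+k*np.pi/3),np.sin(v[0]+np.pi/6+k*np.pi/3)] for k in range(6)])
        return np.r_[np.max((S-v[1:])@n.T,axis=1)-20,(v[1:]-[556.2,-121.2])*5]
    out=[]
    for a0 in a0s:
        o=least_squares(res,[np.radians(a0),556.2,-121.2],loss="soft_l1"); out.append((round(o.cost,1),round(np.degrees(o.x[0])%60,2),o.x[1:].round(2)))
    print(len(S),sorted(out,key=lambda t:t[0])[:3])
E
python3 - <<'E'
from side import *
f=np.load("n4.npz"); fit(f["d"],dict(mtx=f["K"],extrinsics=f["T"]),range(0,60,10))
for i in range(2):
    c=vision.calibration("wrist");im,d=vision.grab_frame("wrist"); fit(d,c,range(0,60,10))
v=im[max(0,60):240,400:600]
e=r.sense(); print(w2px("wrist",[556.2,-121.2,128]))
# edges: top-hexagon reprojection score
def score(img,c,label):
    g=cv2.GaussianBlur(cv2.cvtColor(img,cv2.COLOR_RGB2GRAY),(0,0),1).astype(np.float32)
    G=np.hypot(cv2.Sobel(g,cv2.CV_32F,1,0),cv2.Sobel(g,cv2.CV_32F,0,1))
    K=np.array(c["mtx"]);T=np.array(c["extrinsics"]); best=[]
    for a in np.radians(np.arange(0,60,.5)):
      for dx in np.arange(-1.5,1.6,.5):
        for dy in np.arange(-1.5,1.6,.5):
          co=np.array([[556.2+dx+23.1*np.cos(a+k*np.pi/3),-121.2+dy+23.1*np.sin(a+k*np.pi/3)] for k in range(7)])
          pts=np.concatenate([co[k]+(co[k+1]-co[k])*np.linspace(.1,.9,25)[:,None] for k in range(6)])
          q=K@(T[:3,:3].T@(np.c_[pts,np.full(len(pts),126.5)]-T[:3,3]).T); u=(q[:2]/q[2]).T.astype(np.float32)
          best.append((cv2.remap(G,u[:,None,0],u[:,None,1],cv2.INTER_LINEAR).mean(),round(np.degrees(a),1),dx,dy))
    print(label,sorted(best)[::-1][:4])
score(f["im"],dict(mtx=f["K"],extrinsics=f["T"]),"n4"); score(im,c,"k")
cv2.imwrite("pics/kc.png",cv2.resize(v[:,:,::-1],None,fx=4,fy=4))
E
```

```text
496 [(np.float64(6.6), np.float64(49.31), array([ 556.2 , -121.27])), (np.float64(6.6), np.float64(49.31), array([ 556.2 , -121.27])), (np.float64(6.6), np.float64(49.31), array([ 556.2 , -121.27]))]
455 [(np.float64(8.0), np.float64(29.96), array([ 556.15, -121.72])), (np.float64(8.0), np.float64(29.96), array([ 556.15, -121.72])), (np.float64(8.0), np.float64(29.96), array([ 556.15, -121.72]))]
456 [(np.float64(7.9), np.float64(29.98), array([ 556.15, -121.73])), (np.float64(7.9), np.float64(29.98), array([ 556.15, -121.73])), (np.float64(7.9), np.float64(29.98), array([ 556.15, -121.73]))]
[451.59631062 154.01949009]
n4 [(np.float32(108.56624), np.float64(48.0), np.float64(0.0), np.float64(-1.0)), (np.float32(108.53932), np.float64(48.5), np.float64(0.0), np.float64(-1.0)), (np.float32(108.52723), np.float64(49.0), np.float64(0.0), np.float64(-1.0)), (np.float32(108.37784), np.float64(49.5), np.float64(0.0), np.float64(-1.0))]
k [(np.float32(68.49177), np.float64(30.0), np.float64(-1.0), np.float64(-1.0)), (np.float32(68.45455), np.float64(29.5), np.float64(-1.0), np.float64(-1.0)), (np.float32(68.185936), np.float64(29.0), np.float64(-1.0), np.float64(-1.0)), (np.float32(68.09944), np.float64(30.5), np.float64(-1.0), np.float64(-1.0))]
```

Run:
```python
from h import *
K=np.array(vision.calibration("wrist")["mtx"])
off=np.array([65.571,-.718,-143.108]); RT=np.array([[0,-.966,-.26],[1,0,0],[0,-.26,.966]])
def T_of(e,yaw):
    R=np.array([[np.cos(yaw),np.sin(yaw),0],[np.sin(yaw),-np.cos(yaw),0],[0,0,-1]]); T=np.eye(4);T[:3,:3]=R@RT;T[:3,3]=e+R@off;return T
for name,e,yaw,head in(("j1",[491.247,-196.804,95.384],.866,49.6),("j2",[481.924,-54.981,95.505],-.736,-42.2)):
    img=cv2.imread(f"pics/{name}.png",0); g=cv2.GaussianBlur(img,(0,0),1).astype(np.float32)
    G=np.hypot(cv2.Sobel(g,cv2.CV_32F,1,0),cv2.Sobel(g,cv2.CV_32F,0,1)); T=T_of(np.array(e),yaw); best=[]
    for da in np.arange(-15,20,.5):
      a=np.radians(head+180+da)
      for dx in np.arange(-2,2.1,.5):
        for dy in np.arange(-2,2.1,.5):
          c0=np.array([556.2+dx,-121.4+dy]); co=[c0+23.1*np.array([np.cos(a+k*np.pi/3),np.sin(a+k*np.pi/3)]) for k in(-1,0,1)]
          pts=np.concatenate([co[k]+(co[k+1]-co[k])*np.linspace(.1,.9,25)[:,None] for k in range(2)])
          q=K@(T[:3,:3].T@(np.c_[pts,np.full(len(pts),126.5)]-T[:3,3]).T); u=(q[:2]/q[2]).T.astype(np.float32)
          best.append((float(cv2.remap(G,u[:,None,0],u[:,None,1],cv2.INTER_LINEAR).mean()),head+da,dx,dy))
    best.sort(reverse=True); print(name,best[:6])
```

```text
j1 [(257.8321228027344, np.float64(49.1), np.float64(-0.5), np.float64(1.0)), (257.4873962402344, np.float64(49.6), np.float64(-0.5), np.float64(1.0)), (254.4871063232422, np.float64(48.6), np.float64(-0.5), np.float64(1.0)), (252.39161682128906, np.float64(50.1), np.float64(-0.5), np.float64(1.0)), (246.38526916503906, np.float64(48.1), np.float64(-0.5), np.float64(1.0)), (244.2460479736328, np.float64(50.6), np.float64(-0.5), np.float64(1.0))]
j2 [(256.4135437011719, np.float64(-30.700000000000003), np.float64(0.5), np.float64(1.0)), (254.2427520751953, np.float64(-31.200000000000003), np.float64(0.5), np.float64(1.0)), (254.10484313964844, np.float64(-30.200000000000003), np.float64(0.5), np.float64(1.0)), (249.06814575195312, np.float64(-29.700000000000003), np.float64(0.5), np.float64(1.0)), (246.59390258789062, np.float64(-31.700000000000003), np.float64(0.5), np.float64(1.0)), (239.28392028808594, np.float64(-29.200000000000003), np.float64(0.5), np.float64(1.0))]
```

Run:
```python
import cv2,numpy as np
a=cv2.imread("pics/j1.png")[0:95,240:405];b=cv2.imread("pics/j2.png")[0:95,240:405]
cv2.imwrite("pics/jj.png",cv2.resize(np.vstack([a,b]),None,fx=3,fy=3,interpolation=cv2.INTER_CUBIC))
```

```text
(no output)
```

View pics/jj.png

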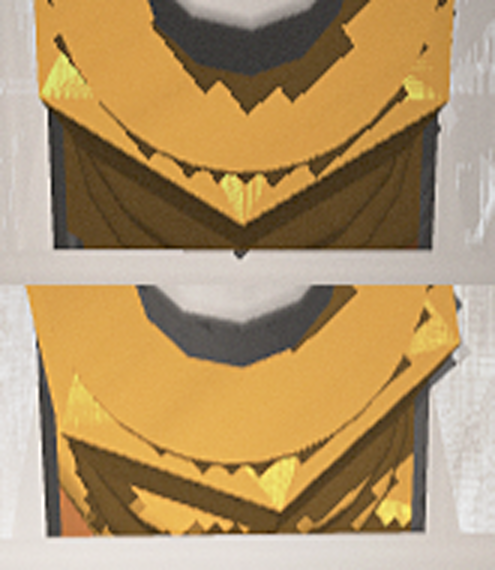

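Load and unload frames agree: the nut stood at -30.7° under load and -30° after. It was not dragged back, and the pull-up is about 1.39 rad or slightly more, inside 1.25–1.90. Now I carry the wrench back.

Run:
```python
from h import *
go(540.5,343.2,150,0.206-np.pi/2)
```

```text
dpos cm [-25.63 -26.91   6.97] yaw -0.86 rot [-3.14142673e+00 -2.22506047e-04 -6.54186223e-01] q [-4.79410274e-02  2.96127712e-01  1.74222951e+00  1.07272431e-05
  1.10295804e+00  2.17703667e+00]
```

Emit:
play_rows(steps=[{"delta_pos":[-2,-2.1,0],"yaw":-0.07,"jaw":5},{"delta_pos":[-5,-5.3,0],"yaw":-0.17,"jaw":5},{"delta_pos":[-8,-8.5,0],"yaw":-0.27,"jaw":5},{"delta_pos":[-11,-11.7,0],"yaw":-0.37,"jaw":5},{"delta_pos":[-14,-14.8,0],"yaw":-0.47,"jaw":5},{"delta_pos":[-17,-17.9,0],"yaw":-0.57,"jaw":5},{"delta_pos":[-20,-21,0],"yaw":-0.67,"jaw":5},{"delta_pos":[-22.5,-23.6,0],"yaw":-0.76,"jaw":5}])

```text
clock: 24.9
eef_pos: [545.0, 300.0, 219.6]
tcp_rot: [-3.141, -0.0, 0.11]
contact_force: [1.2, -1.4, -3.9]
opening: 0.256
grasp_force: 120.6
```

Run:
```python
from h import *
st();go(540.5,343.2,100,0.206-np.pi/2)
```

```text
{'clock': 24.9, 'eef_pos': array([544.957, 300.042, 219.626]), 'tcp_rot': array([-3.141, -0.   ,  0.11 ]), 'contact_force': array([ 1.215, -1.396, -3.875]), 'wrist_torque': array([-0.038,  0.108,  0.004]), 'opening': 0.2555479821056399, 'grasp_force': 120.61974048614502, 'qpos': array([0.501, 0.359, 1.652, 0.   , 1.13 , 1.961])}
dpos cm [ 0.03 -4.34 11.96] yaw -0.096 rot [-3.141 -0.     0.11 ] q [0.501 0.359 1.652 0.    1.13  1.961]
```

Emit:
play_rows(steps=[{"delta_pos":[0,-2.5,0],"yaw":-0.06,"jaw":5},{"delta_pos":[0,-4.2,1],"yaw":-0.1,"jaw":5},{"delta_pos":[0,-4.3,5],"yaw":-0.1,"jaw":5},{"delta_pos":[0,-4.3,9],"yaw":-0.1,"jaw":5},{"delta_pos":[0,-4.3,12],"yaw":-0.1,"jaw":5},{"delta_pos":[0,-4.3,12],"yaw":-0.1,"jaw":5},{"delta_pos":[0,-4.3,12],"yaw":-0.1,"jaw":5},{"delta_pos":[0,-4.3,12],"yaw":-0.1,"jaw":5}])

```text
clock: 25.7
eef_pos: [542.4, 341.0, 101.3]
tcp_rot: [-3.141, -0.003, 0.205]
contact_force: [-0.2, 0.5, -3.6]
opening: 0.257
grasp_force: 120.6
```

Run:
```python
from h import *
st();go(540.5,343.2,43,0.206-np.pi/2)
```

```text
{'clock': 25.7, 'eef_pos': array([542.43 , 341.024, 101.314]), 'tcp_rot': array([-3.141, -0.003,  0.205]), 'contact_force': array([-0.231,  0.541, -3.604]), 'wrist_torque': array([-0.019,  0.126,  0.027]), 'opening': 0.257270856204137, 'grasp_force': 120.55326461791992, 'qpos': array([ 0.559,  0.516,  1.701, -0.   ,  0.922,  1.924])}
dpos cm [-0.14 -0.25  5.83] yaw -0.001 rot [-3.141 -0.003  0.205] q [ 0.559  0.516  1.701 -0.     0.922  1.924]
```

Emit:
play_rows(steps=[{"delta_pos":[0,-0.1,1.5],"yaw":0,"jaw":5},{"delta_pos":[0,-0.1,3],"yaw":0,"jaw":5},{"delta_pos":[0,-0.1,3.5],"yaw":0,"jaw":5},{"delta_pos":[0,-0.1,3.5],"yaw":0,"jaw":5},{"delta_pos":[0,-0.1,3.5],"yaw":0,"jaw":5},{"delta_pos":[0,-0.1,3.5],"yaw":0,"jaw":5},{"delta_pos":[0,-0.1,3.5],"yaw":0,"jaw":5},{"delta_pos":[0,-0.1,3.5],"yaw":0,"jaw":5}])

```text
clock: 26.5
eef_pos: [541.1, 341.7, 64.8]
tcp_rot: [-3.141, -0.001, 0.206]
contact_force: [0.6, 1.1, -5.6]
opening: 0.251
grasp_force: 120.5
```

Run:
```python
from h import *
st();go(540.5,343.2,43,0.206-np.pi/2)
```

```text
{'clock': 26.5, 'eef_pos': array([541.103, 341.696,  64.796]), 'tcp_rot': array([-3.141, -0.001,  0.206]), 'contact_force': array([ 0.579,  1.083, -5.59 ]), 'wrist_torque': array([-0.011,  0.145,  0.013]), 'opening': 0.2512535442268728, 'grasp_force': 120.54854393005371, 'qpos': array([0.561, 0.563, 1.718, 0.   , 0.859, 1.926])}
dpos cm [-0.03 -0.16  2.18] yaw -0.0 rot [-3.141 -0.001  0.206] q [0.561 0.563 1.718 0.    0.859 1.926]
```

Lower onto the notch floors.

Emit:
play_rows(steps=[{"delta_pos":[0,-0.15,0.7],"yaw":0,"jaw":5},{"delta_pos":[0,-0.15,1.3],"yaw":0,"jaw":5},{"delta_pos":[0,-0.15,1.7],"yaw":0,"jaw":5},{"delta_pos":[0,-0.15,2.0],"yaw":0,"jaw":5},{"delta_pos":[0,-0.15,2.2],"yaw":0,"jaw":5},{"delta_pos":[0,-0.15,2.2],"yaw":0,"jaw":5},{"delta_pos":[0,-0.15,2.2],"yaw":0,"jaw":5},{"delta_pos":[0,-0.15,2.2],"yaw":0,"jaw":5}])

```text
clock: 27.3
eef_pos: [540.5, 343.0, 42.5]
tcp_rot: [-3.142, 0.0, 0.206]
contact_force: [-2.6, -0.7, -0.8]
opening: 0.254
grasp_force: 121.1
```

Run:
```python
from h import *
st()
```

```text
{'clock': 27.3, 'eef_pos': array([540.541, 342.984,  42.526]), 'tcp_rot': array([-3.142,  0.   ,  0.206]), 'contact_force': array([-2.643, -0.672, -0.756]), 'wrist_torque': array([-0.135,  0.305,  0.016]), 'opening': 0.2536952370707892, 'grasp_force': 121.13522529602051, 'qpos': array([0.563, 0.594, 1.726, 0.   , 0.822, 1.928])}
```

The rack now takes the weight. I'll open and rise.

Emit:
play_rows(steps=[{"delta_pos":[0,0,0],"yaw":0,"jaw":35},{"delta_pos":[0,0,0],"yaw":0,"jaw":50},{"delta_pos":[0,0,0],"yaw":0,"jaw":60},{"delta_pos":[0,0,0],"yaw":0,"jaw":60},{"delta_pos":[0,0,-3],"yaw":0,"jaw":60},{"delta_pos":[0,0,-7],"yaw":0,"jaw":60},{"delta_pos":[0,0,-12],"yaw":0,"jaw":60},{"delta_pos":[-1,1.3,-16],"yaw":0,"jaw":60}])

```text
clock: 28.1
eef_pos: [534.5, 329.6, 205.2]
tcp_rot: [-3.14, -0.003, 0.207]
contact_force: [0.4, 0.1, 0.8]
opening: 0.601
grasp_force: 0.0
```

Emit:
play_rows(steps=[{"delta_pos":[0,0,-2],"yaw":0,"jaw":60},{"delta_pos":[0,0,-3],"yaw":0,"jaw":60},{"delta_pos":[0,0,-3],"yaw":0,"jaw":60},{"delta_pos":[0,0,-3],"yaw":0,"jaw":60},{"delta_pos":[0,0,-3],"yaw":0,"jaw":60},{"delta_pos":[0,0,-3],"yaw":0,"jaw":60},{"delta_pos":[0,0,-3],"yaw":0,"jaw":60},{"delta_pos":[0,0,-3],"yaw":0,"jaw":60}])

```text
clock: 28.9
eef_pos: [533.3, 328.2, 231.8]
tcp_rot: [3.141, 0.001, 0.206]
contact_force: [0.6, -0.1, -0.1]
opening: 0.599
grasp_force: 0.0
```

Run:
```python
from h import *
np.set_printoptions(precision=2,suppress=True)
Q,im,d,e=wrench("r2",65)
a=0.206
for _ in range(4):
    ex=np.array([np.cos(a),np.sin(a)]);ey=np.array([-ex[1],ex[0]]); s=Q[:,:2]@ex; t=Q[:,:2]@ey; L=[]
    for b in np.arange(s.min(),s.max(),6):
        k=(s>=b)&(s<b+6)
        if k.sum()>5: L.append((b+3,np.percentile(t[k],2),np.percentile(t[k],98),np.median(Q[k,2])))
    L=np.array(L); w=L[:,2]-L[:,1]; h=(w>19)&(w<29); f=np.polyfit(L[h,0],(L[h,1]+L[h,2])/2,1); a+=np.arctan(f[0])
print("heading",a,s.min(),s.max(),"origin",(s.min()+192)*ex+np.polyval(f,s.min()+192)*ey,"slope z",np.polyfit(L[:,0],L[:,3],1)); st()
```

```text
wrench_grip 0.66 [302.5, 174.3] [539.95 346.02  60.  ]
cut 0.77 [306.3, 114.4] 8527
eef [533.33 328.22 231.82] n 8486 8412 z med 65.4830934124794
heading 0.20575546475902734 505.97435029738693 721.3038986604629 origin [637.36 362.47] slope z [-0.   65.81]
{'clock': 29.1, 'eef_pos': array([533.44 , 328.243, 232.346]), 'tcp_rot': array([3.142, 0.   , 0.206]), 'contact_force': array([-0.276,  0.042,  0.514]), 'wrist_torque': array([ 0.021, -0.018, -0.03 ]), 'opening': 0.5989211819566261, 'grasp_force': 0.0, 'qpos': array([ 0.549,  0.354,  1.629, -0.   ,  1.158,  1.914])}
```

```bash
python3 -c "from h import *;print(r.sign_off())"
```

```text
the job is handed in; nothing more can be done
None
```

I ran the nut down finger-tight by hand and pulled it about 79° further with the large wrench (72–109° is allowed). The wrench lies back in its notches within about 1 mm of where it started, and the job is handed in; I got no verdict back.

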